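Hang the work lantern on the swivel hook

TASK

Swing the spring-return swivel hook on the post round, anticlockwise seen from above, until its catch clicks and it stays out by itself, without forcing it hard against its end stop. Then hang the lantern by its bail in the dip of the hook, setting it down softly, and let go. Leave the other things on the bench alone.

Things in the scene. Friction and masses are not known exactly. Their poses are not given: they have to be found in the camera images.
- stand_axis (a point): Fixed lantern stand: 130 mm square, 12 mm thick steel foot, round steel post 22 mm across, swivel hook on top. Point: on the post's vertical turning axis at the height of the hook's bar, 170 mm above the bench; z up. A caught hook points within 0.95 rad of its -x. The catch sits under the hub, roughly opposite the caught hook, 49 mm out and 150 mm up at most.
- turret (a joint): Hook angle, rad: 0 folded, grows anticlockwise from above. A weak spring turns it back below 0.9 if let go early. The catch holds it at an unknown angle from 1.2 to 3.0, new each time: find it by feel. A finger beside the bar 60 mm from the axis pushes with 1 to 5 N, up to 10 N as the catch yields, then less again; within 0.2 rad of that drop a rigid stop. Over 18 N damages it.
- hook_seat (a point): Top of the hook's bar, mid-dip, 66.5 mm out from the axis; turns with the hook; x outwards along the bar, z up. Round steel bar 10 mm thick, centre line 170 mm above the bench from the hub (32 mm across, top 181 mm up) to 50 mm out, then a dip 6 mm deeper, floor 56 to 77 mm out, then up to the tip 88 mm out, top 187 mm up.
- lantern_mid (a point): The lantern, standing upright on the bench: round black and clear body 56 mm across, 72 mm high, with a rigid flat steel strap bail above it; 127 mm high over all, 0.25 to 0.5 kg. This point is on its axis, half-way up (63.5 mm above its foot). z up; the bail spans along its y axis.
- bail_under (a point): Middle of the underside of the bail's top strap, 122 mm above the lantern's foot, axes as lantern_mid. Bail 52 mm wide outside, 44 inside (y), strap 14 mm wide (x), opening 46 mm high (76 to 122 mm above the foot). Pinched from above across its two upright legs it leaves the opening free between the fingers for the bar along x.
- box_mid (a point): Bystander: open steel junction box 100 x 100 x 45 mm; the point is at its middle.
- coupling_mid (a point): Bystander: aluminium conduit coupling, a ring 44 mm across and 50 mm high; the point is at its middle.
- driver_grip (a point): Bystander: screwdriver lying on the bench; the point is on its handle.
- mug_rim (a point): Bystander: grey mug, 80 mm across, 90 mm high; the point is at the centre of its mouth.
Mind the look-alikes: they are no part of the job. What is shaped like the part that bears lantern_mid but blue or orange is not meant.

How it is judged:
By the outcome, as a careful person would: the job done as asked, in the order asked, and still so for the second after the job is handed in, with the robot touching nothing.
It also fails if it takes over 72 s, if anything falls off the work surface, if the arm or the gripper's body presses on something with over 40 N, if the wrist force passes 120 N, or if a joint passes its speed limit or range.

ROBOT

A 7-joint arm with a two-finger parallel gripper is mounted at the origin on the work surface. World frame = base frame: x ahead of the robot, y to its left, z up, the work surface at z = 0. Lengths are in m, angles in rad, forces in N, time in s.
With the tool pointing down it reaches from about 0.35 to 0.9 m from the base axis. Payload 19.9 kg.
Tool frame: the origin (TCP) lies between the finger pads; the fingertips stand 22 mm ahead of it and the grasp point (between the pads) lies 3 mm ahead of it; x points along the fingers, z is the direction in which the jaws open and shut, and the axes are right-handed (so a half turn about x gives the same grasp; the last joint's range is limited). The gripper opens to 85 mm and grips with 20 to 120 N. Pads are 22 mm wide; open, the fingers measure 114 mm over their backs; the gripper's body (76 mm by 85 mm) begins 54 mm behind the grasp point. The pads swing forward as they close: fully open they stand 13 mm farther back than shut.
Start: joints at [-1.202, 0.417, -0.01, 1.614, 0.005, 1.111, -0.053], TCP at [0.249, 0.573, 0.226] pointing down, gripper open.
Joint ranges: [-2.81, 2.81], [-0.39, 2.02], [-1.27, 1.25], [0.06, 2.57], [-1.19, 4.33], [0.19, 2], [-2.82, 2.82]. Speed limits (rad/s): [1.89, 1.89, 2.39, 2.39, 3.01, 3.01, 3.01].

INTERFACE

Orientations are given as a unit quaternion [w, x, y, z].
In Python, from workcell import arm gives the robot as it stands. The module is installed in compiled form; this text tells all that it offers.
- The arm moves only by the tool play_rows, never from a script. Its arguments are lists of equal length, an entry for each row: "linear": the shift along the world's x, y, z in units of 0.08 m (1.0 is 0.08 m), a list of three; "dr": the turn, a rotation vector about the world's x, y, z in units of 90 degrees (1.0 is 90 degrees), a list of three; "grip": the gripper's target within -1 to 1 (shut at 1, half-way at 0, fully open at -1). A call has 1 to 8 rows; each row is the pose to reach, as a shift and turn from the pose commanded when the call began; what a row does not reach only later rows make up. A row lasts 1/10 s, in which the tool goes at most 50 mm and 8.59 degrees, less where a joint would pass 70% of its speed; a pose out of reach is approached as far as the arm can. A call with a number of a shift or a turn outside -1 to 1 is refused whole. A call with a gripper value outside its range is refused whole. The fingers move at their own pace and stop on an object; "newtons" is the grip in N (left out, the last holds). Time passes only in rows, so rows that repeat a pose let the fingers close. It gives the time, the measured TCP pose, the force and the opening at its end, in the units of the state.
- arm.get_obs(): the state, without advancing time (a new reading comes with each control period).
- arm.get_image(name): name is "scene" or "side" or "wrist"; returns a dict with "frame" (384x512x3 uint8, blue, green, red), "intrinsics" (3x3 intrinsics, pixels), "R" (3x3) and "t" (3): a world point X has camera coordinates R X + t. Camera axes: x right, y down, z forward; pixel columns grow to the right and rows downward; lengths in m; the calibration is good to about 2 mm. A picture is of the moment at which its call begins. There is no depth.
- arm.job_done(): hands the job in, once; it reports no verdict.
The state is a dict: "time_s": time; "joints": joint angles; "qvel": joint speeds; "joint_efforts": joint torques, N m; "tcp_pos": TCP position; "tool_rot": TCP orientation; "force": force on the tool from outside, world axes, zero at the start; "torque": the same for the moment, N m; "width": opening from 0.0 (shut) to 1.0 (fully open).
Only numpy, scipy, OpenCV 4.12 (cv2) and the standard library are available. Lean on these libraries where they do the work, as an engineer would, in place of code of your own. Each camera call takes 0.05 s, during which the arm holds its last target. There are 200 camera calls.

## Working session

There is one attempt and no reset: what is moved stays moved. The work goes in short steps, Python scripts to look and compute and a tool call to move; the robot and the scene stay as the last step left them, time stands still between calls to the robot, and variables do not carry over. Pictures are saved under pics/ and viewed, about 8 in all and at most 12, crops included, and the job is handed in when it is done.

Besides the shell and the picture viewer there is one more tool, called after "Request:" as name(argument=value, ...) on one line, values as JSON. play_rows: Moves the arm, as the interface text tells. Shifts and turns lie within -1 to 1; 1 stands for 0.08 m of shift or 90 degrees of turn. Its arguments: {"type":"object","properties":{"linear":{"type":"array","items":{"type":"array","items":{"type":"number"}}},"dr":{"type":"array","items":{"type":"array","items":{"type":"number"}}},"grip":{"type":"array","items":{"type":"number"}},"newtons":{"type":"number"}},"required":["linear","dr","grip"]}

```bash
mkdir -p pics; cat > h.py <<'E'
import numpy as np, cv2
from workcell import arm
def save(n,f):
    im=arm.get_image(n); cv2.imwrite(f'pics/{f}.png',im['frame']); np.savez(f'pics/{f}.npz',K=im['intrinsics'],R=im['R'],t=im['t']); return im
def ray(f,u,v):
    d=np.load(f'pics/{f}.npz'); R=d['R'];C=-R.T@d['t']; return C,R.T@np.linalg.solve(d['K'],[u,v,1.])
def onz(f,u,v,z):
    C,r=ray(f,u,v); return C+r*(z-C[2])/r[2]
def proj(f,X):
    d=np.load(f'pics/{f}.npz'); p=d['K']@(d['R']@np.array(X,float)+d['t']); return p[:2]/p[2]
def two(f,a,g,b):
    C1,r1=ray(f,*a);C2,r2=ray(g,*b); s=np.linalg.lstsq(np.c_[r1,-r2],C2-C1,rcond=None)[0]
    P,Q=C1+s[0]*r1,C2+s[1]*r2; return (P+Q)/2,np.linalg.norm(P-Q)
E
python3 - <<'E'
from h import *
a=save('scene','s0')['frame'];b=save('side','d0')['frame'];save('wrist','w0')
cv2.imwrite('pics/both.png',np.vstack([a,b])[:, :])
for f in('s0','d0'):
    d=np.load(f'pics/{f}.npz');print(f,-d['R'].T@d['t'],d['R'][2])
print(arm.get_obs())
E
```

```text
s0 [1.14446174 0.45149989 0.59314887] [-0.67899551 -0.48910239 -0.54748877]
d0 [ 0.51102144 -0.77734061  1.05317883] [ 0.04907348  0.64734153 -0.76061865]
{'time_s': 0.15, 'joints': array([-1.20250513,  0.41783499, -0.0102914 ,  1.61398306,  0.00470082,
        1.11068932, -0.05301586]), 'qvel': array([ 7.75207306e-04, -5.22198774e-04, -2.40387552e-04,  6.11206399e-04,
       -6.55987702e-04, -1.18323340e-03, -9.85567978e-05]), 'joint_efforts': array([ 1.62815042e-03, -8.64739180e+01,  6.80275261e-01, -4.35056627e+01,
        1.92124222e-02,  5.70570468e-03,  6.62871315e-06]), 'tcp_pos': array([0.24892641, 0.5730247 , 0.22602741]), 'tool_rot': array([ 0.59103046, -0.38799923,  0.59152383,  0.38760695]), 'force': array([0.86174623, 0.13205211, 1.31079574]), 'torque': array([-0.00659099, -0.00254944,  0.00464903]), 'width': 1.0021832813183098}
```

View pics/s0.png

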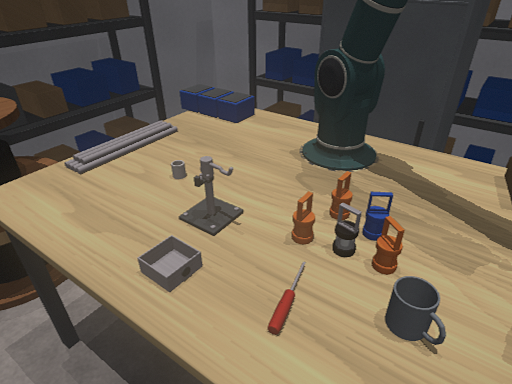

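View pics/d0.png

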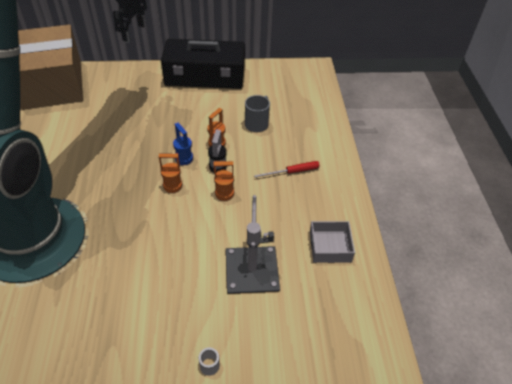

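The black and clear lantern is at scene (345,232) and side (218,155). The look-alikes are orange at scene (303,222), (341,197) and (387,248), and blue at (377,215). Only the black one fits the description, so I'll confirm it and the stand in an enlarged crop.

```bash
python3 - <<'E'
from h import *
a=cv2.imread('pics/s0.png');b=cv2.imread('pics/d0.png')
c=lambda i,x,y,w,h:cv2.resize(i[y:y+h,x:x+w],(400,300),interpolation=cv2.INTER_CUBIC)
cv2.imwrite('pics/c1.png',np.vstack([np.hstack([c(a,280,165,132,99+8),c(a,170,145,100,75)]),np.hstack([c(b,150,100,120,90+10),c(b,210,190,100,75+30)])]))
E
```

```text
(no output)
```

View pics/c1.png

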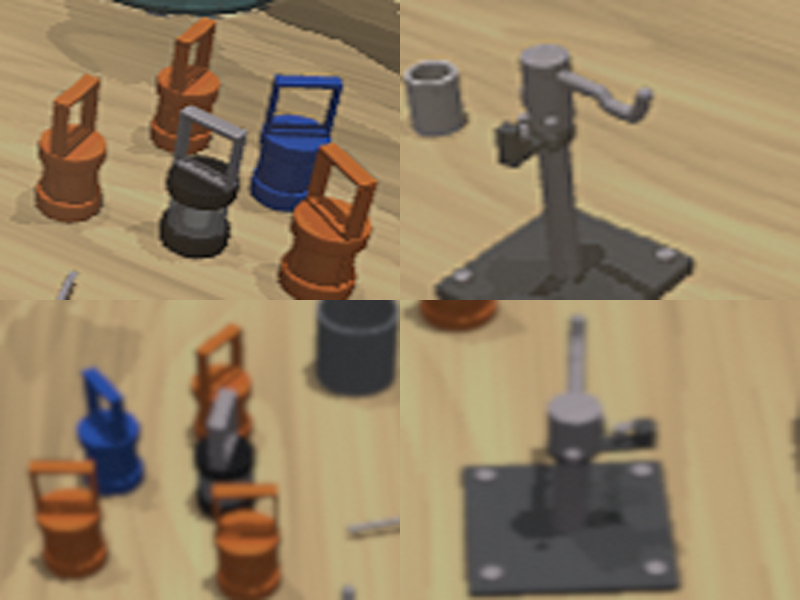

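```bash
python3 - <<'E'
from h import *
np.set_printoptions(precision=4,suppress=True)
sc=lambda x,y:(280+x/3.03,165+y/2.804)
sd=lambda x,y:(150+x/3.333,100+(y-300)/3.0)
s2=lambda x,y:(210+(x-400)/4,190+(y-300)/2.857)
sb=lambda x,y:(170+(x-400)/4,145+y/4)
print('bail corners s',[onz('s0',*sc(*p),.127) for p in((181,108),(243,138),)])
print('bail d',[onz('d0',*sd(*p),.127) for p in((215,448),(228,393),)])
print('foot lant s',onz('s0',*sc(195,232),0.0))
F=[onz('d0',*s2(*p),.012) for p in((465,466),(668,462),(680,583),(472,592))];print('foot',F,np.mean(F,0))
print('hub d',onz('d0',*s2(576,408),.181),'s',onz('s0',*sb(546,60),.181))
print('tip d',onz('d0',*s2(578,322),.187),'s',onz('s0',*sb(645,92),.187))
print('catch',two('d0',s2(645,435),'s0',sb(510,145)))
for f,p in(('blue d',(100,385)),('or1 d',(63,467)),('or2 d',(220,340)),('or3 d',(245,490))): print(f,onz('d0',*sd(*p),.127))
for f,p in(('orL s',(80,88)),('orT s',(195,35)),('blue s',(308,82)),('orR s',(345,165))): print(f,onz('s0',*sc(*p),.127))
print('mug',onz('d0',257,103,.09),'box',onz('d0',332,235,.045), 'driver',onz('d0',255,177,0.01))
E
```

```text
bail corners s [array([0.4887, 0.2128, 0.127 ]), array([0.5015, 0.2675, 0.127 ])]
bail d [array([0.4859, 0.1815, 0.127 ]), array([0.4975, 0.255 , 0.127 ])]
foot lant s [0.4828 0.2388 0.    ]
foot [array([ 0.5097, -0.0642,  0.012 ]), array([ 0.6407, -0.0654,  0.012 ]), array([ 0.6366, -0.1891,  0.012 ]), array([ 0.5108, -0.192 ,  0.012 ])] [ 0.5744 -0.1277  0.012 ]
hub d [ 0.573  -0.1281  0.181 ] s [ 0.5772 -0.1159  0.181 ]
tip d [ 0.5791 -0.0454  0.187 ] s [ 0.5824 -0.031   0.187 ]
catch (array([ 0.6134, -0.1208,  0.134 ]), np.float64(0.0030666858179751923))
blue d [0.3894 0.27   0.127 ]
or1 d [0.3639 0.1617 0.127 ]
or2 d [0.4916 0.3317 0.127 ]
or3 d [0.5092 0.1276 0.127 ]
orL s [0.5063 0.1348 0.127 ]
orT s [0.3717 0.1725 0.127 ]
blue s [0.395  0.2789 0.127 ]
orR s [0.4936 0.3395 0.127 ]
mug [0.6184 0.421  0.09  ] box [ 0.7805 -0.058   0.045 ] driver [0.5994 0.183  0.01  ]
```

```bash
python3 - <<'E'
from h import *
from scipy.spatial.transform import Rotation as Ro
np.set_printoptions(precision=4,suppress=True)
sc=lambda x,y:(280+x/3.03,165+y/2.804)
sd=lambda x,y:(150+x/3.333,100+(y-300)/3.0)
s2=lambda x,y:(210+(x-400)/4,190+(y-300)/2.857)
sb=lambda x,y:(170+(x-400)/4,145+y/4)
print('hub',two('d0',s2(576,408),'s0',sb(546,60)),'tip',two('d0',s2(578,322),'s0',sb(645,92)))
print('foot s',[onz('s0',u,v,.012) for u,v in((180,215),(213,231),(243,212),(212,200))])
print('bail',two('d0',sd(221,420),'s0',sc(212,123)))
q=arm.get_obs()['tool_rot'];print(Ro.from_quat(np.roll(q,-1)).as_matrix())
for f in('s0','d0'): print(np.load(f'pics/{f}.npz')['K'][0], proj(f,arm.get_obs()['tcp_pos']))
E
```

```text
hub (array([ 0.5722, -0.123 ,  0.1759]), np.float64(0.0032638681107274975)) tip (array([ 0.5777, -0.0381,  0.1811]), np.float64(0.0052877709510568485))
foot s [array([ 0.631 , -0.1857,  0.012 ]), array([ 0.6314, -0.0636,  0.012 ]), array([ 0.5199, -0.0506,  0.012 ]), array([ 0.5243, -0.1624,  0.012 ])]
bail (array([0.488 , 0.2349, 0.1169]), np.float64(0.009645031744560219))
[[-0.0003 -0.9172  0.3984]
 [-0.0008  0.3984  0.9172]
 [-1.     -0.0001 -0.0009]]
[352.3302   0.     257.9206] [550.0287 167.4833]
[487.5072   0.     249.148 ] [134.5429  38.5343]
```

Request:
play_rows(linear=[[0.174,-0.302,0.1],[0.348,-0.605,0.2],[0.522,-0.907,0.3]], dr=[[0,0,-0.066],[0,0,-0.132],[0,0,-0.1975]], grip=[1,1,1], newtons=20)

```text
time_s: 0.45
tcp_pos: [0.2911, 0.4996, 0.2504]
tool_rot: [0.644, -0.291, 0.645, 0.29]
force: [0.3, 0.6, -0.3]
width: 0.517
```

Request:
play_rows(linear=[[0.174,-0.302,0],[0.348,-0.605,0],[0.522,-0.907,0]], dr=[[0,0,-0.066],[0,0,-0.132],[0,0,-0.1975]], grip=[1,1,1])

```text
time_s: 0.75
tcp_pos: [0.3329, 0.427, 0.2504]
tool_rot: [0.682, -0.187, 0.682, 0.187]
force: [0.5, 0.3, -0.1]
width: 0.005
```

Request:
play_rows(linear=[[0.174,-0.302,0],[0.348,-0.605,0],[0.522,-0.907,0]], dr=[[0,0,-0.066],[0,0,-0.132],[0,0,-0.1975]], grip=[1,1,1])

```text
time_s: 1.05
tcp_pos: [0.3746, 0.3545, 0.2504]
tool_rot: [0.703, -0.08, 0.703, 0.08]
force: [0.1, 1.0, -0.0]
width: 0.001
```

Request:
play_rows(linear=[[0.174,-0.302,0],[0.348,-0.605,0],[0.522,-0.907,0]], dr=[[0,0,-0.066],[0,0,-0.132],[0,0,-0.1975]], grip=[1,1,1])

```text
time_s: 1.35
tcp_pos: [0.4164, 0.2819, 0.2504]
tool_rot: [0.706, 0.03, 0.707, -0.03]
force: [0.1, -1.2, 0.5]
width: -0.003
```

```bash
python3 - <<'E'
from h import *
save('wrist','w1');d=np.load('pics/w1.npz');print(-d['R'].T@d['t'],d['R'],d['K'])
print(proj('w1',(.49,.236,.127)))
E
```

```text
[0.42253589 0.36571404 0.3983067 ] [[ 9.96514742e-01 -8.34164649e-02  2.48665469e-04]
 [-7.89448427e-02 -9.42124260e-01  3.25836755e-01]
 [-2.69458765e-02 -3.24720761e-01 -9.45426014e-01]] [[299.33740212   0.         252.25631533]
 [  0.         299.33740212 190.1852102 ]
 [  0.           0.           1.        ]]
[330.90390512 218.90746493]
```

Request:
play_rows(linear=[[0.174,-0.302,0],[0.348,-0.605,0],[0.522,-0.907,0]], dr=[[0,0,-0.066],[0,0,-0.132],[0,0,-0.1975]], grip=[1,1,1])

```text
time_s: 1.7
tcp_pos: [0.4581, 0.2096, 0.2504]
tool_rot: [0.693, 0.138, 0.694, -0.138]
force: [0.7, -0.2, -0.2]
width: -0.001
```

Request:
play_rows(linear=[[0.174,-0.302,0],[0.348,-0.605,0],[0.522,-0.907,0]], dr=[[0,0,-0.066],[0,0,-0.132],[0,0,-0.1975]], grip=[1,1,1])

```text
time_s: 2.0
tcp_pos: [0.4999, 0.137, 0.2504]
tool_rot: [0.664, 0.244, 0.664, -0.244]
force: [0.4, 0.0, -1.3]
width: -0.001
```

Request:
play_rows(linear=[[0.174,-0.302,0],[0.348,-0.605,0],[0.522,-0.907,0]], dr=[[0,0,-0.066],[0,0,-0.132],[0,0,-0.1975]], grip=[1,1,1])

```text
time_s: 2.3
tcp_pos: [0.5417, 0.0645, 0.2504]
tool_rot: [0.618, 0.343, 0.618, -0.343]
force: [0.1, -0.6, 0.9]
width: 0.0
```

Request:
play_rows(linear=[[0.174,-0.302,0],[0.348,-0.605,0],[0.522,-0.907,0]], dr=[[0,0,-0.066],[0,0,-0.132],[0,0,-0.1975]], grip=[1,1,1])

```text
time_s: 2.6
tcp_pos: [0.5835, -0.008, 0.2503]
tool_rot: [0.558, 0.435, 0.558, -0.435]
force: [0.8, -0.0, -0.1]
width: 0.004
```

Request:
play_rows(linear=[[0.174,-0.302,0],[0.348,-0.605,0],[0.522,-0.907,0]], dr=[[0,0,-0.066],[0,0,-0.132],[0,0,-0.1975]], grip=[1,1,1])

```text
time_s: 2.9
tcp_pos: [0.6253, -0.0805, 0.2502]
tool_rot: [-0.484, -0.516, -0.484, 0.516]
force: [0.2, -0.5, -0.0]
width: 0.002
```

```bash
python3 - <<'E'
from h import *
a=save('wrist','w2')['frame'];d=np.load('pics/w2.npz');print(-d['R'].T@d['t'])
print(proj('w2',(.573,-.124,.181)),arm.get_obs()['joints'])
b=cv2.imread('pics/w1.png')
cv2.imwrite('pics/w12.png',cv2.resize(np.vstack([b,a]),None,fx=.78,fy=.78,interpolation=cv2.INTER_AREA))
E
```

```text
[ 0.70836838 -0.08592422  0.39810262]
[308.45996324 256.03552816] [-0.44931844  0.50042853  0.75357511  1.58865776 -0.35844575  1.19583127
 -1.26936081]
```

View pics/w12.png

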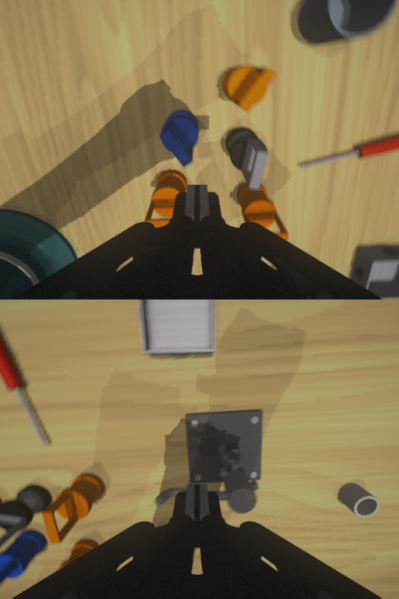

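Request:
play_rows(linear=[[0,0,-0.2],[0,0,-0.4],[0,0,-0.6],[0,0,-0.75],[0,0,-0.88],[0,0,-0.954]], dr=[[0,0,0],[0,0,0],[0,0,0],[0,0,0],[0,0,0],[0,0,0]], grip=[1,1,1,1,1,1])

```text
time_s: 3.55
tcp_pos: [0.6246, -0.0795, 0.173]
tool_rot: [-0.485, -0.515, -0.485, 0.515]
force: [0.0, 0.5, 0.2]
width: 0.002
```

Request:
play_rows(linear=[[-0.06,0.04,0],[-0.12,0.08,0],[-0.18,0.12,0],[-0.22,0.16,0],[-0.25,0.18,0]], dr=[[0,0,0],[0,0,0],[0,0,0],[0,0,0],[0,0,0]], grip=[1,1,1,1,1])

```text
time_s: 4.05
tcp_pos: [0.6047, -0.0648, 0.1745]
tool_rot: [0.485, 0.515, 0.485, -0.514]
force: [-0.9, 0.4, -0.4]
width: -0.004
```

```bash
cat >> h.py <<'E'
A=np.array([.573,-.124])
def fc(phi,r=.06,o=.016):
    p=np.radians(phi); return A+r*np.array([np.cos(p),np.sin(p)])+o*np.array([np.sin(p),-np.cos(p)])
def arc(cmd,yaw,phis):
    # yaw: hook angle the tool now matches, deg
    print('lin',[[*np.round((fc(p)-cmd)/.08,3).tolist(),0] for p in phis]); print('dr',[[0,0,round((p-yaw)/90,3)] for p in phis]); print('end',fc(phis[-1]))
E
python3 - <<'E'
from h import *
np.set_printoptions(precision=4,suppress=True)
o=arm.get_obs();print(o['tcp_pos'],o['force'],o['joints'])
arc((.6053,-.0661),86,[80,82,84,86,88,90,92,94])
c=fc(94)
arc(c,94,np.arange(97,119,3)); arc(fc(118),118,np.arange(121,143,3))
# bail from w1
for p in((252,148),(260,187),(255,166)): print(onz('w1',p[0]/.78,p[1]/.78,.127))
b=cv2.imread('pics/w1.png');cv2.imwrite('pics/w1c.png',cv2.resize(b[140:280,250:400],(750,700))[:600])
E
```

```text
[ 0.6047 -0.0648  0.1745] [-0.8823  0.4394 -0.381 ] [-0.4701  0.5308  0.7171  1.7266 -0.3981  1.0344 -1.2444]
lin [[-0.077, -0.02, 0], [-0.101, -0.009, 0], [-0.126, 0.001, 0], [-0.152, 0.01, 0], [-0.178, 0.019, 0], [-0.204, 0.026, 0], [-0.23, 0.033, 0], [-0.257, 0.038, 0]]
dr [[0, 0, -0.067], [0, 0, -0.044], [0, 0, -0.022], [0, 0, 0.0], [0, 0, 0.022], [0, 0, 0.044], [0, 0, 0.067], [0, 0, 0.089]]
end [ 0.5848 -0.063 ]
lin [[-0.04, 0.007, 0], [-0.08, 0.011, 0], [-0.121, 0.014, 0], [-0.162, 0.014, 0], [-0.202, 0.012, 0], [-0.243, 0.008, 0], [-0.283, 0.002, 0], [-0.323, -0.006, 0]]
dr [[0, 0, np.float64(0.033)], [0, 0, np.float64(0.067)], [0, 0, np.float64(0.1)], [0, 0, np.float64(0.133)], [0, 0, np.float64(0.167)], [0, 0, np.float64(0.2)], [0, 0, np.float64(0.233)], [0, 0, np.float64(0.267)]]
end [ 0.559  -0.0635]
lin [[-0.039, -0.01, 0], [-0.078, -0.022, 0], [-0.116, -0.037, 0], [-0.153, -0.053, 0], [-0.19, -0.071, 0], [-0.225, -0.091, 0], [-0.259, -0.113, 0], [-0.292, -0.137, 0]]
dr [[0, 0, np.float64(0.033)], [0, 0, np.float64(0.067)], [0, 0, np.float64(0.1)], [0, 0, np.float64(0.133)], [0, 0, np.float64(0.167)], [0, 0, np.float64(0.2)], [0, 0, np.float64(0.233)], [0, 0, np.float64(0.267)]]
end [ 0.5356 -0.0745]
[0.4825 0.2673 0.127 ]
[0.4925 0.2125 0.127 ]
[0.4861 0.2429 0.127 ]
```

View pics/w1c.png

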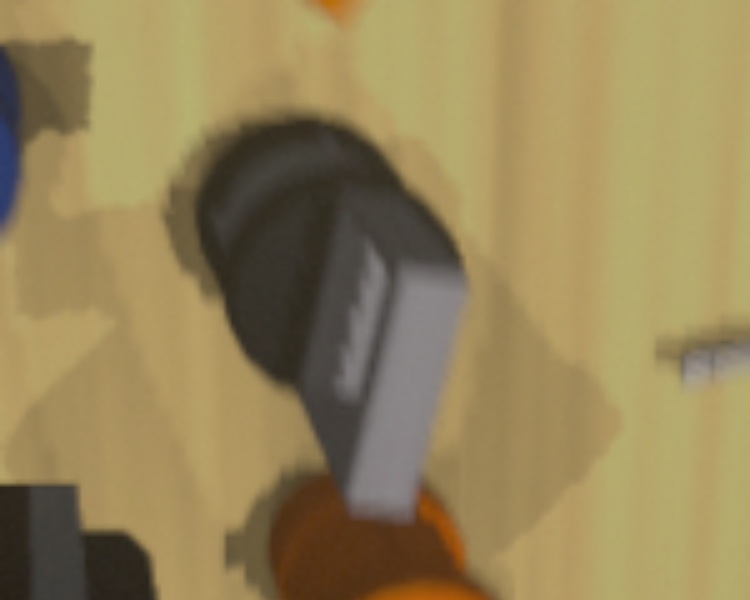

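The wrist crop shows the black lantern's bail strap from above, with corners at about (329,193), (343,196), (332,244) and (320,242). It stands clear of its orange neighbour. Now I'll push the hook.

Request:
play_rows(linear=[[-0.077,-0.02,0],[-0.101,-0.009,0],[-0.126,0.001,0],[-0.152,0.01,0],[-0.178,0.019,0],[-0.204,0.026,0],[-0.23,0.033,0],[-0.257,0.038,0]], dr=[[0,0,-0.067],[0,0,-0.044],[0,0,-0.022],[0,0,0],[0,0,0.022],[0,0,0.044],[0,0,0.067],[0,0,0.089]], grip=[1,1,1,1,1,1,1,1])

```text
time_s: 4.85
tcp_pos: [0.5842, -0.0623, 0.1742]
tool_rot: [0.52, 0.479, 0.52, -0.479]
force: [0.1, -0.6, -0.4]
width: -0.001
```

Request:
play_rows(linear=[[-0.04,0.007,0],[-0.08,0.011,0],[-0.121,0.014,0],[-0.162,0.014,0],[-0.202,0.012,0],[-0.243,0.008,0],[-0.283,0.002,0],[-0.323,-0.006,0]], dr=[[0,0,0.033],[0,0,0.067],[0,0,0.1],[0,0,0.133],[0,0,0.167],[0,0,0.2],[0,0,0.233],[0,0,0.267]], grip=[1,1,1,1,1,1,1,1])

```text
time_s: 5.65
tcp_pos: [0.5583, -0.0629, 0.1742]
tool_rot: [0.609, 0.36, 0.609, -0.36]
force: [-0.5, -0.8, 0.8]
width: -0.003
```

```bash
python3 - <<'E'
from h import *
np.set_printoptions(precision=4,suppress=True)
g=lambda x,y:(250+x/5,140+y/5)
for p in((405.5,394),(431,272),(380,515)): print(onz('w1',*g(*p),.127))
o=arm.get_obs();print(o['force'],o['torque'],o['joints'],o['tcp_pos'])
a=save('scene','s1')['frame'];b=save('side','d1')['frame']
c=lambda i,x,y,w,h:cv2.resize(i[y:y+h,x:x+w],(400,400),interpolation=cv2.INTER_CUBIC)
cv2.imwrite('pics/c2.png',np.hstack([c(a,160,125,110,110),c(b,200,180,110,110)]))
E
```

```text
[0.4902 0.2361 0.127 ]
[0.495  0.2615 0.127 ]
[0.4851 0.2094 0.127 ]
[-0.4609 -0.7602  0.8339] [0.0165 0.0005 0.0125] [-0.4232  0.4159  0.6086  1.8415 -0.2835  0.9715 -0.7608] [ 0.5583 -0.0629  0.1742]
```

View pics/c2.png

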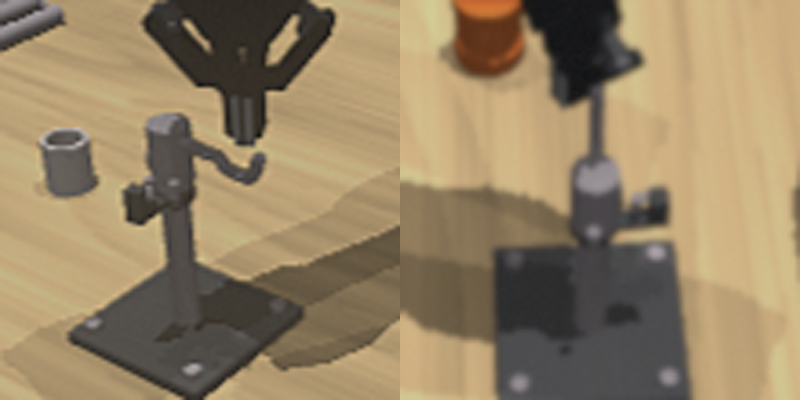

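```bash
python3 - <<'E'
from h import *
np.set_printoptions(precision=4,suppress=True)
print('tip z: seen s', (160+245*.275,125+140*.275),'seen d',(200+175*.275,180+100*.275))
for z in(.152,.165,.174,.187,.2): print(z,proj('s1',(.5583,-.0629,z)),proj('d1',(.5583,-.0629,z)))
for X in((.573,-.124,.181),(.573,-.0575,.164),(.575,-.04,.187)):print(X,proj('s1',X),proj('d1',X))
E
```

```text
tip z: seen s (227.375, 163.5) seen d (248.125, 207.5)
0.152 [228.1361 172.8821] [245.772  213.2162]
0.165 [227.8537 168.3711] [245.8413 209.7576]
0.174 [227.6555 165.2053] [245.8901 207.3278]
0.187 [227.3653 160.5694] [245.9615 203.7659]
0.2 [227.0702 155.8571] [246.0342 200.1407]
(0.573, -0.124, 0.181) [205.2316 158.5288] [253.8802 226.336 ]
(0.573, -0.0575, 0.164) [225.7722 171.6986] [251.9687 208.0383]
(0.575, -0.04, 0.187) [230.273 165.745] [252.6022 195.996 ]
```

The finger passed over the bar. The closed fingertips sit at about TCP height in the images, not 22 mm below it as stated. I'll go back over and lower further.

Request:
play_rows(linear=[[0,0,0.2],[0,0,0.4],[0.15,-0.01,0.4],[0.35,-0.02,0.4],[0.575,-0.044,0.4],[0.575,-0.044,0.4]], dr=[[0,0,-0.05],[0,0,-0.14],[0,0,-0.23],[0,0,-0.31],[0,0,-0.4],[0,0,-0.4]], grip=[1,1,1,1,1,1])

```text
time_s: 6.35
tcp_pos: [0.6059, -0.0661, 0.2058]
tool_rot: [-0.466, -0.532, -0.465, 0.533]
force: [-0.3, 0.4, -0.9]
width: 0.001
```

Request:
play_rows(linear=[[0,0,-0.2],[0,0,-0.4],[0,0,-0.55],[0,0,-0.67],[0,0,-0.72]], dr=[[0,0,0],[0,0,0],[0,0,0],[0,0,0],[0,0,0]], grip=[1,1,1,1,1])

```text
time_s: 6.85
tcp_pos: [0.6039, -0.0663, 0.1473]
tool_rot: [-0.466, -0.531, -0.467, 0.532]
force: [0.1, -1.1, 0.2]
width: 0.003
```

```bash
python3 - <<'E'
from h import *
np.set_printoptions(precision=4,suppress=True)
o=arm.get_obs();print(o['force'],o['joints'],o['tcp_pos'])
a=save('scene','s2')['frame'];b=save('side','d2')['frame']
c=lambda i,x,y,w,h:cv2.resize(i[y:y+h,x:x+w],(400,400),interpolation=cv2.INTER_CUBIC)
cv2.imwrite('pics/c3.png',np.hstack([c(a,180,125,80,80),c(b,220,160,80,80)]))
arc((.605,-.067),82,[80,82,84,86,88,90,92,94])
X=o['tcp_pos']
for dz in(-.022,-.01,0,.01):print(dz,proj('s2',X+[0,0,dz]),proj('d2',X+[0,0,dz]))
E
```

```text
[ 0.0964 -1.1125  0.1816] [-0.4579  0.5651  0.7055  1.748  -0.4283  0.9895 -1.2882] [ 0.6039 -0.0663  0.1473]
lin [[-0.073, -0.009, 0], [-0.098, 0.002, 0], [-0.123, 0.012, 0], [-0.148, 0.022, 0], [-0.174, 0.03, 0], [-0.2, 0.038, 0], [-0.226, 0.044, 0], [-0.253, 0.05, 0]]
dr [[0, 0, -0.022], [0, 0, 0.0], [0, 0, 0.022], [0, 0, 0.044], [0, 0, 0.067], [0, 0, 0.089], [0, 0, 0.111], [0, 0, 0.133]]
end [ 0.5848 -0.063 ]
-0.022 [215.9759 189.3181] [264.6614 220.6518]
-0.01 [215.6192 185.2108] [264.8727 217.5757]
0 [215.3177 181.7403] [265.0514 214.9751]
0.01 [215.0124 178.2256] [265.2324 212.3399]
```

View pics/c3.png

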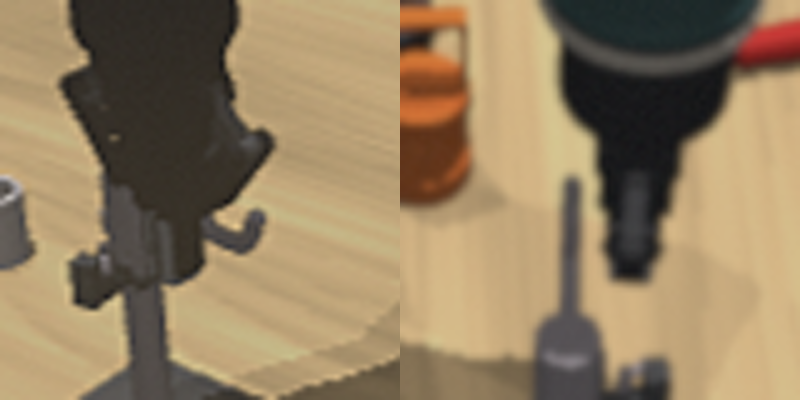

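Request:
play_rows(linear=[[-0.073,-0.009,0],[-0.098,0.002,0],[-0.123,0.012,0],[-0.148,0.022,0],[-0.174,0.03,0],[-0.2,0.038,0],[-0.226,0.044,0],[-0.253,0.05,0]], dr=[[0,0,-0.022],[0,0,0],[0,0,0.022],[0,0,0.044],[0,0,0.067],[0,0,0.089],[0,0,0.111],[0,0,0.133]], grip=[1,1,1,1,1,1,1,1])

```text
time_s: 7.75
tcp_pos: [0.5842, -0.0622, 0.1487]
tool_rot: [0.52, 0.479, 0.52, -0.479]
force: [2.5, 0.5, 1.5]
width: -0.003
```

Request:
play_rows(linear=[[-0.04,0.007,0],[-0.08,0.011,0],[-0.121,0.014,0],[-0.162,0.014,0],[-0.202,0.012,0]], dr=[[0,0,0.033],[0,0,0.067],[0,0,0.1],[0,0,0.133],[0,0,0.167]], grip=[1,1,1,1,1])

```text
time_s: 8.25
tcp_pos: [0.5679, -0.0611, 0.1486]
tool_rot: [0.579, 0.407, 0.579, -0.406]
force: [1.0, 2.0, 0.7]
width: -0.0
```

```bash
python3 - <<'E'
from h import *
np.set_printoptions(precision=4,suppress=True)
o=arm.get_obs();print(o['force'],o['torque'],o['joints'],o['tcp_pos'],fc(109))
b=save('side','d3')['frame']
cv2.imwrite('pics/c4.png',cv2.resize(b[170:250,210:290],(400,400),interpolation=cv2.INTER_CUBIC))
arc(fc(109),109,[111.5,114,116.5,119,121.5,124,126.5,129])
arc(fc(129),129,[131,133,135,137,139])
for s in range(139,185,4): arc(fc(s),s,[s+1,s+2,s+3,s+4])
E
```

```text
[1.0007 2.0423 0.7286] [ 0.5528 -0.4199 -0.0097] [-0.4193  0.4703  0.6094  1.8389 -0.329   0.9342 -0.8875] [ 0.5679 -0.0611  0.1486] [ 0.5686 -0.0621]
lin [[-0.034, -0.003, 0], [-0.067, -0.008, 0], [-0.101, -0.014, 0], [-0.134, -0.021, 0], [-0.166, -0.03, 0], [-0.199, -0.041, 0], [-0.23, -0.052, 0], [-0.261, -0.066, 0]]
dr [[0, 0, 0.028], [0, 0, 0.056], [0, 0, 0.083], [0, 0, 0.111], [0, 0, 0.139], [0, 0, 0.167], [0, 0, 0.194], [0, 0, 0.222]]
end [ 0.5477 -0.0673]
lin [[-0.025, -0.011, 0], [-0.049, -0.024, 0], [-0.072, -0.037, 0], [-0.096, -0.051, 0], [-0.118, -0.066, 0]]
dr [[0, 0, 0.022], [0, 0, 0.044], [0, 0, 0.067], [0, 0, 0.089], [0, 0, 0.111]]
end [ 0.5382 -0.0726]
lin [[-0.011, -0.008, 0], [-0.022, -0.016, 0], [-0.033, -0.024, 0], [-0.044, -0.032, 0]]
dr [[0, 0, 0.011], [0, 0, 0.022], [0, 0, 0.033], [0, 0, 0.044]]
end [ 0.5347 -0.0751]
lin [[-0.011, -0.008, 0], [-0.021, -0.017, 0], [-0.031, -0.026, 0], [-0.041, -0.035, 0]]
dr [[0, 0, 0.011], [0, 0, 0.022], [0, 0, 0.033], [0, 0, 0.044]]
end [ 0.5314 -0.0779]
lin [[-0.01, -0.009, 0], [-0.02, -0.019, 0], [-0.029, -0.028, 0], [-0.0
[... 966 characters left out ...]
988]
lin [[-0.005, -0.012, 0], [-0.011, -0.025, 0], [-0.016, -0.038, 0], [-0.02, -0.05, 0]]
dr [[0, 0, 0.011], [0, 0, 0.022], [0, 0, 0.033], [0, 0, 0.044]]
end [ 0.5146 -0.1028]
lin [[-0.005, -0.013, 0], [-0.009, -0.026, 0], [-0.013, -0.039, 0], [-0.017, -0.052, 0]]
dr [[0, 0, 0.011], [0, 0, 0.022], [0, 0, 0.033], [0, 0, 0.044]]
end [ 0.5133 -0.107 ]
lin [[-0.004, -0.013, 0], [-0.007, -0.026, 0], [-0.01, -0.039, 0], [-0.013, -0.053, 0]]
dr [[0, 0, 0.011], [0, 0, 0.022], [0, 0, 0.033], [0, 0, 0.044]]
end [ 0.5122 -0.1112]
lin [[-0.003, -0.013, 0], [-0.005, -0.027, 0], [-0.007, -0.04, 0], [-0.009, -0.053, 0]]
dr [[0, 0, 0.011], [0, 0, 0.022], [0, 0, 0.033], [0, 0, 0.044]]
end [ 0.5115 -0.1154]
```

View pics/c4.png

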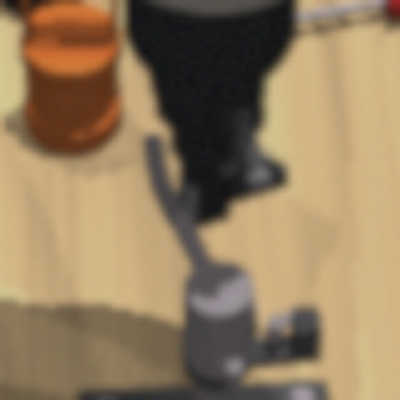

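The hook is turning with the finger at about 2 N.

Request:
play_rows(linear=[[-0.034,-0.003,0],[-0.067,-0.008,0],[-0.101,-0.014,0],[-0.134,-0.021,0],[-0.166,-0.03,0],[-0.199,-0.041,0],[-0.23,-0.052,0],[-0.261,-0.066,0]], dr=[[0,0,0.028],[0,0,0.056],[0,0,0.083],[0,0,0.111],[0,0,0.139],[0,0,0.167],[0,0,0.194],[0,0,0.222]], grip=[1,1,1,1,1,1,1,1])

```text
time_s: 9.1
tcp_pos: [0.5471, -0.0663, 0.1486]
tool_rot: [0.64, 0.301, 0.64, -0.3]
force: [2.1, 3.0, 1.3]
width: 0.008
```

Request:
play_rows(linear=[[-0.025,-0.011,0],[-0.049,-0.024,0],[-0.072,-0.037,0],[-0.096,-0.051,0],[-0.118,-0.066,0]], dr=[[0,0,0.022],[0,0,0.044],[0,0,0.067],[0,0,0.089],[0,0,0.111]], grip=[1,1,1,1,1])

```text
time_s: 9.6
tcp_pos: [0.5376, -0.0715, 0.1485]
tool_rot: [0.664, 0.244, 0.664, -0.244]
force: [0.4, 4.0, 0.1]
width: 0.003
```

Request:
play_rows(linear=[[-0.011,-0.008,0],[-0.022,-0.016,0],[-0.033,-0.024,0],[-0.044,-0.032,0]], dr=[[0,0,0.011],[0,0,0.022],[0,0,0.033],[0,0,0.044]], grip=[1,1,1,1])

```text
time_s: 10.0
tcp_pos: [0.5341, -0.0744, 0.1485]
tool_rot: [0.672, 0.221, 0.672, -0.221]
force: [0.3, 3.3, 1.2]
width: -0.0
```

Request:
play_rows(linear=[[-0.011,-0.008,0],[-0.021,-0.017,0],[-0.031,-0.026,0],[-0.041,-0.035,0]], dr=[[0,0,0.011],[0,0,0.022],[0,0,0.033],[0,0,0.044]], grip=[1,1,1,1])

```text
time_s: 10.4
tcp_pos: [0.5308, -0.0773, 0.1485]
tool_rot: [0.679, 0.198, 0.679, -0.198]
force: [-0.4, 3.0, 1.5]
width: 0.001
```

Request:
play_rows(linear=[[-0.01,-0.009,0],[-0.02,-0.019,0],[-0.029,-0.028,0],[-0.039,-0.038,0]], dr=[[0,0,0.011],[0,0,0.022],[0,0,0.033],[0,0,0.044]], grip=[1,1,1,1])

```text
time_s: 10.8
tcp_pos: [0.5277, -0.0804, 0.1485]
tool_rot: [0.685, 0.174, 0.685, -0.174]
force: [-0.2, 4.1, 0.4]
width: -0.004
```

Request:
play_rows(linear=[[-0.009,-0.01,0],[-0.018,-0.02,0]], dr=[[0,0,0.011],[0,0,0.022]], grip=[1,1])

```text
time_s: 11.0
tcp_pos: [0.5263, -0.082, 0.1485]
tool_rot: [0.688, 0.162, 0.688, -0.162]
force: [-1.9, 5.1, 0.3]
width: 0.003
```

Request:
play_rows(linear=[[-0.009,-0.01,0],[-0.018,-0.02,0]], dr=[[0,0,0.011],[0,0,0.022]], grip=[1,1])

```text
time_s: 11.2
tcp_pos: [0.5248, -0.0836, 0.1485]
tool_rot: [0.691, 0.15, 0.691, -0.15]
force: [-0.2, 4.1, 0.6]
width: -0.003
```

Request:
play_rows(linear=[[-0.009,-0.01,0],[-0.017,-0.021,0]], dr=[[0,0,0.011],[0,0,0.022]], grip=[1,1])

```text
time_s: 11.4
tcp_pos: [0.5235, -0.0853, 0.1485]
tool_rot: [0.693, 0.138, 0.694, -0.138]
force: [-1.9, 4.6, 1.0]
width: 0.001
```

Request:
play_rows(linear=[[-0.008,-0.011,0],[-0.016,-0.022,0]], dr=[[0,0,0.011],[0,0,0.022]], grip=[1,1])

```text
time_s: 11.6
tcp_pos: [0.5222, -0.0871, 0.1485]
tool_rot: [0.696, 0.126, 0.696, -0.126]
force: [-2.0, 5.7, 0.9]
width: -0.002
```

Request:
play_rows(linear=[[-0.008,-0.011,0],[-0.016,-0.022,0]], dr=[[0,0,0.011],[0,0,0.022]], grip=[1,1])

```text
time_s: 11.8
tcp_pos: [0.5209, -0.0889, 0.1485]
tool_rot: [0.698, 0.114, 0.698, -0.114]
force: [-1.2, 3.6, 0.6]
width: -0.003
```

Request:
play_rows(linear=[[-0.007,-0.012,0],[-0.014,-0.023,0]], dr=[[0,0,0.011],[0,0,0.022]], grip=[1,1])

```text
time_s: 12.0
tcp_pos: [0.5198, -0.0907, 0.1485]
tool_rot: [0.7, 0.102, 0.7, -0.102]
force: [-2.0, 4.6, 1.0]
width: -0.002
```

Request:
play_rows(linear=[[-0.007,-0.012,0],[-0.014,-0.023,0]], dr=[[0,0,0.011],[0,0,0.022]], grip=[1,1])

```text
time_s: 12.2
tcp_pos: [0.5187, -0.0926, 0.1486]
tool_rot: [0.701, 0.09, 0.701, -0.09]
force: [-1.7, 5.0, 1.0]
width: 0.002
```

Request:
play_rows(linear=[[-0.007,-0.012,0],[-0.013,-0.024,0]], dr=[[0,0,0.011],[0,0,0.022]], grip=[1,1])

```text
time_s: 12.4
tcp_pos: [0.5176, -0.0945, 0.1485]
tool_rot: [0.703, 0.078, 0.703, -0.078]
force: [-1.6, 4.1, 0.6]
width: -0.001
```

Request:
play_rows(linear=[[-0.006,-0.012,0],[-0.012,-0.024,0]], dr=[[0,0,0.011],[0,0,0.022]], grip=[1,1])

```text
time_s: 12.6
tcp_pos: [0.5167, -0.0964, 0.1485]
tool_rot: [0.704, 0.066, 0.704, -0.066]
force: [-1.7, 4.2, 0.1]
width: 0.005
```

Request:
play_rows(linear=[[-0.006,-0.012,0],[-0.012,-0.025,0]], dr=[[0,0,0.011],[0,0,0.022]], grip=[1,1])

```text
time_s: 12.8
tcp_pos: [0.5158, -0.0984, 0.1486]
tool_rot: [0.705, 0.054, 0.705, -0.054]
force: [-2.3, 4.8, 0.6]
width: -0.001
```

Request:
play_rows(linear=[[-0.005,-0.012,0],[-0.011,-0.025,0]], dr=[[0,0,0.011],[0,0,0.022]], grip=[1,1])

```text
time_s: 13.0
tcp_pos: [0.5149, -0.1002, 0.1485]
tool_rot: [0.706, 0.041, 0.706, -0.041]
force: [-1.8, 6.7, -0.8]
width: -0.0
```

Request:
play_rows(linear=[[-0.005,-0.013,0],[-0.009,-0.025,0]], dr=[[0,0,0.011],[0,0,0.022]], grip=[1,1])

```text
time_s: 13.2
tcp_pos: [0.5142, -0.1018, 0.1485]
tool_rot: [0.706, 0.029, 0.707, -0.029]
force: [-3.0, 7.9, 1.1]
width: -0.0
```

Request:
play_rows(linear=[[-0.002,-0.006,0],[-0.005,-0.013,0]], dr=[[0,0,0.005],[0,0,0.011]], grip=[1,1])

```text
time_s: 13.4
tcp_pos: [0.5138, -0.1028, 0.1485]
tool_rot: [0.707, 0.023, 0.707, -0.023]
force: [-2.2, 7.6, 0.7]
width: -0.003
```

Request:
play_rows(linear=[[-0.002,-0.006,0],[-0.004,-0.013,0]], dr=[[0,0,0.005],[0,0,0.011]], grip=[1,1])

```text
time_s: 13.6
tcp_pos: [0.5134, -0.1038, 0.1485]
tool_rot: [0.707, 0.017, 0.707, -0.017]
force: [-2.8, 8.5, 1.0]
width: 0.002
```

Request:
play_rows(linear=[[-0.002,-0.006,0],[-0.004,-0.013,0]], dr=[[0,0,0.005],[0,0,0.011]], grip=[1,1])

```text
time_s: 13.8
tcp_pos: [0.5131, -0.1048, 0.1485]
tool_rot: [0.707, 0.011, 0.707, -0.011]
force: [-3.7, 8.1, 1.6]
width: 0.002
```

Request:
play_rows(linear=[[-0.002,-0.006,0],[-0.004,-0.013,0]], dr=[[0,0,0.005],[0,0,0.011]], grip=[1,1])

```text
time_s: 14.0
tcp_pos: [0.5127, -0.1058, 0.1485]
tool_rot: [0.707, 0.005, 0.707, -0.004]
force: [-2.2, 8.1, 1.7]
width: 0.002
```

Request:
play_rows(linear=[[-0.002,-0.006,0],[-0.003,-0.013,0]], dr=[[0,0,0.005],[0,0,0.011]], grip=[1,1])

```text
time_s: 14.2
tcp_pos: [0.5125, -0.1069, 0.1485]
tool_rot: [0.707, -0.001, 0.707, 0.002]
force: [-3.8, 8.4, 1.8]
width: 0.001
```

Request:
play_rows(linear=[[-0.001,-0.006,0],[-0.003,-0.013,0]], dr=[[0,0,0.005],[0,0,0.011]], grip=[1,1])

```text
time_s: 14.4
tcp_pos: [0.5122, -0.1079, 0.1485]
tool_rot: [0.707, -0.007, 0.707, 0.008]
force: [-3.8, 8.3, 3.2]
width: -0.003
```

Request:
play_rows(linear=[[-0.001,-0.006,0],[-0.003,-0.013,0]], dr=[[0,0,0.005],[0,0,0.011]], grip=[1,1])

```text
time_s: 14.6
tcp_pos: [0.5119, -0.109, 0.1484]
tool_rot: [0.707, -0.013, 0.707, 0.014]
force: [-4.6, 8.9, 2.9]
width: 0.001
```

Request:
play_rows(linear=[[-0.001,-0.006,0],[-0.002,-0.013,0]], dr=[[0,0,0.005],[0,0,0.011]], grip=[1,1])

```text
time_s: 14.8
tcp_pos: [0.5116, -0.11, 0.1485]
tool_rot: [0.707, -0.019, 0.707, 0.02]
force: [-5.1, 8.3, 2.3]
width: -0.001
```

```bash
python3 - <<'E'
from h import *
a=save('scene','s4')['frame'];b=save('side','d4')['frame']
c=lambda i,x,y,w,h:cv2.resize(i[y:y+h,x:x+w],(400,400),interpolation=cv2.INTER_CUBIC)
cv2.imwrite('pics/c5.png',np.hstack([c(a,160,120,80,80),c(b,200,180,80,80)]))
o=arm.get_obs();print(o['force'],o['torque'],o['joints'])
E
```

```text
[-4.98204869  8.08698372  3.34659911] [ 1.61986773  1.01073911 -0.02974808] [-0.14569977  0.34653107  0.36005866  1.94884849 -0.15735978  0.87402193
  0.35196814]
```

View pics/c5.png

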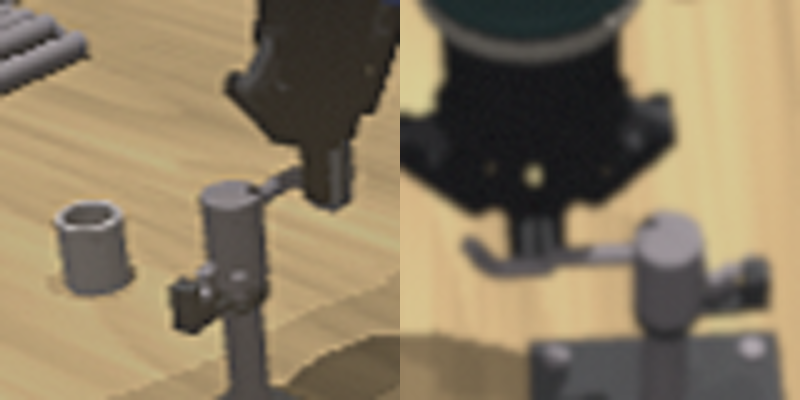

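The hook now points along about -x with the finger in its dip, and contact looks right. I'll continue in small steps.

Request:
play_rows(linear=[[-0.003,-0.006,0],[-0.006,-0.013,0]], dr=[[0,0,0.005],[0,0,0.011]], grip=[1,1])

```text
time_s: 15.1
tcp_pos: [0.5113, -0.1111, 0.1485]
tool_rot: [0.706, -0.026, 0.707, 0.026]
force: [-3.8, 7.7, 1.4]
width: -0.002
```

Request:
play_rows(linear=[[-0.001,-0.006,0],[-0.003,-0.013,0]], dr=[[0,0,0.005],[0,0,0.011]], grip=[1,1])

```text
time_s: 15.3
tcp_pos: [0.5111, -0.1122, 0.1485]
tool_rot: [0.706, -0.032, 0.707, 0.032]
force: [-2.2, 7.9, 2.7]
width: 0.001
```

Request:
play_rows(linear=[[-0.001,-0.006,0],[-0.002,-0.013,0]], dr=[[0,0,0.005],[0,0,0.011]], grip=[1,1])

```text
time_s: 15.5
tcp_pos: [0.5109, -0.1132, 0.1485]
tool_rot: [0.706, -0.038, 0.706, 0.038]
force: [-4.8, 8.0, 2.1]
width: -0.001
```

Request:
play_rows(linear=[[-0.001,-0.006,0],[-0.002,-0.013,0]], dr=[[0,0,0.005],[0,0,0.011]], grip=[1,1])

```text
time_s: 15.7
tcp_pos: [0.5108, -0.1143, 0.1485]
tool_rot: [0.706, -0.044, 0.706, 0.044]
force: [-3.3, 7.1, 2.0]
width: -0.007
```

Request:
play_rows(linear=[[0,-0.006,0],[-0.001,-0.013,0]], dr=[[0,0,0.005],[0,0,0.011]], grip=[1,1])

```text
time_s: 15.9
tcp_pos: [0.5106, -0.1155, 0.1485]
tool_rot: [0.705, -0.05, 0.706, 0.05]
force: [-4.4, 6.8, 2.3]
width: -0.001
```

Request:
play_rows(linear=[[0,-0.006,0],[-0.001,-0.013,0]], dr=[[0,0,0.005],[0,0,0.011]], grip=[1,1])

```text
time_s: 16.1
tcp_pos: [0.5105, -0.1165, 0.1485]
tool_rot: [0.705, -0.056, 0.705, 0.056]
force: [-3.3, 7.1, 3.3]
width: -0.001
```

Request:
play_rows(linear=[[0,-0.006,0],[0,-0.013,0]], dr=[[0,0,0.005],[0,0,0.011]], grip=[1,1])

```text
time_s: 16.3
tcp_pos: [0.5104, -0.1176, 0.1485]
tool_rot: [0.704, -0.062, 0.705, 0.063]
force: [-5.6, 7.0, 4.2]
width: -0.001
```

Request:
play_rows(linear=[[0,-0.006,0],[0,-0.013,0]], dr=[[0,0,0.005],[0,0,0.011]], grip=[1,1])

```text
time_s: 16.5
tcp_pos: [0.5103, -0.1187, 0.1484]
tool_rot: [0.703, -0.068, 0.704, 0.069]
force: [-6.1, 6.2, 3.4]
width: -0.001
```

Request:
play_rows(linear=[[-0.01,-0.006,0],[-0.015,-0.013,0]], dr=[[0,0,0.005],[0,0,0.011]], grip=[1,1])

```text
time_s: 16.7
tcp_pos: [0.5099, -0.1197, 0.1486]
tool_rot: [0.703, -0.075, 0.703, 0.075]
force: [1.9, 6.9, -0.6]
width: -0.001
```

Request:
play_rows(linear=[[0,-0.006,0],[0,-0.013,0]], dr=[[0,0,0.005],[0,0,0.011]], grip=[1,1])

```text
time_s: 16.9
tcp_pos: [0.5099, -0.1207, 0.1486]
tool_rot: [0.703, -0.081, 0.702, 0.081]
force: [0.0, 5.8, 0.1]
width: 0.001
```

Request:
play_rows(linear=[[0,-0.006,0],[0.001,-0.013,0]], dr=[[0,0,0.005],[0,0,0.011]], grip=[1,1])

```text
time_s: 17.1
tcp_pos: [0.5099, -0.1218, 0.1486]
tool_rot: [0.702, -0.087, 0.702, 0.087]
force: [-1.1, 6.4, 0.6]
width: 0.0
```

Request:
play_rows(linear=[[0,-0.006,0],[0.001,-0.013,0]], dr=[[0,0,0.005],[0,0,0.011]], grip=[1,1])

```text
time_s: 17.3
tcp_pos: [0.5099, -0.1229, 0.1486]
tool_rot: [0.701, -0.093, 0.701, 0.093]
force: [-0.5, 5.5, 0.1]
width: 0.002
```

Request:
play_rows(linear=[[0,-0.006,0],[0.001,-0.013,0]], dr=[[0,0,0.005],[0,0,0.011]], grip=[1,1])

```text
time_s: 17.5
tcp_pos: [0.5099, -0.124, 0.1486]
tool_rot: [0.7, -0.099, 0.7, 0.099]
force: [-1.9, 6.5, 1.1]
width: -0.004
```

Request:
play_rows(linear=[[0,-0.006,0],[0.001,-0.013,0]], dr=[[0,0,0.005],[0,0,0.011]], grip=[1,1])

```text
time_s: 17.7
tcp_pos: [0.51, -0.1252, 0.1486]
tool_rot: [0.699, -0.105, 0.699, 0.105]
force: [-1.6, 4.6, 2.2]
width: -0.001
```

Request:
play_rows(linear=[[0.001,-0.006,0],[0.002,-0.013,0]], dr=[[0,0,0.005],[0,0,0.011]], grip=[1,1])

```text
time_s: 17.9
tcp_pos: [0.51, -0.1263, 0.1486]
tool_rot: [0.698, -0.111, 0.698, 0.111]
force: [-2.6, 4.4, 0.8]
width: -0.002
```

Request:
play_rows(linear=[[0.001,-0.006,0],[0.002,-0.013,0]], dr=[[0,0,0.005],[0,0,0.011]], grip=[1,1])

```text
time_s: 18.1
tcp_pos: [0.5101, -0.1274, 0.1485]
tool_rot: [0.697, -0.117, 0.697, 0.117]
force: [-2.2, 3.5, 1.7]
width: -0.0
```

Request:
play_rows(linear=[[0.001,-0.006,0],[0.002,-0.013,0]], dr=[[0,0,0.005],[0,0,0.011]], grip=[1,1])

```text
time_s: 18.3
tcp_pos: [0.5102, -0.1285, 0.1485]
tool_rot: [0.696, -0.123, 0.696, 0.123]
force: [-3.1, 1.0, 0.9]
width: 0.001
```

Request:
play_rows(linear=[[0.001,-0.006,0],[0.002,-0.013,0]], dr=[[0,0,0.005],[0,0,0.011]], grip=[1,1])

```text
time_s: 18.5
tcp_pos: [0.5104, -0.1294, 0.1485]
tool_rot: [0.695, -0.129, 0.695, 0.129]
force: [-4.3, 4.2, 1.3]
width: 0.001
```

The force dropped to about 1 N and is rising again, so the catch has passed. I'll back the finger off and see whether the hook stays.

Request:
play_rows(linear=[[-0.01,0.03,0],[-0.03,0.08,0],[-0.07,0.2,0],[-0.12,0.35,0],[-0.12,0.35,0],[-0.12,0.35,0]], dr=[[0,0,0],[0,0,0],[0,0,0],[0,0,0],[0,0,0],[0,0,0]], grip=[1,1,1,1,1,1])

```text
time_s: 19.1
tcp_pos: [0.501, -0.1008, 0.1487]
tool_rot: [0.695, -0.129, 0.695, 0.129]
force: [0.1, 0.3, 0.7]
width: -0.003
```

```bash
python3 - <<'E'
from h import *
a=save('scene','s5')['frame'];b=save('side','d5')['frame']
c=lambda i,x,y,w,h:cv2.resize(i[y:y+h,x:x+w],(400,400),interpolation=cv2.INTER_CUBIC)
cv2.imwrite('pics/c6.png',np.hstack([c(a,160,120,80,80),c(b,200,180,80,80)]))
o=arm.get_obs();print(o['force'],o['tcp_pos'],o['joints'])
E
```

```text
[ 0.66752589  0.11953327 -0.25024619] [ 0.50105028 -0.10148604  0.14866388] [-0.11087706  0.31933104  0.29668689  1.97664417 -0.12092439  0.86201844
  0.61586161]
```

View pics/c6.png

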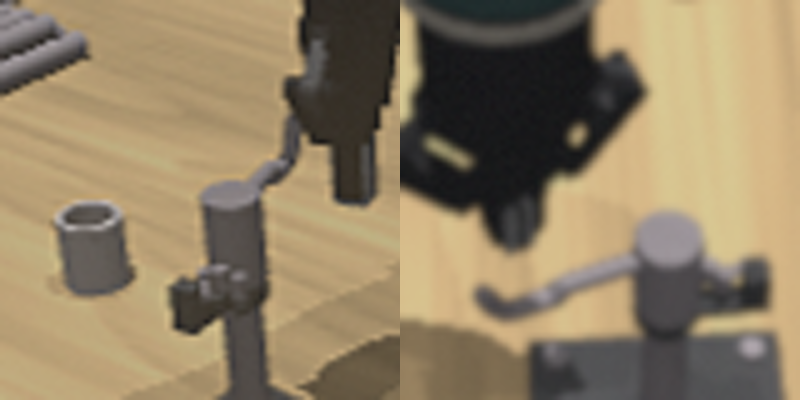

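The hook stays at about 200° with the finger clear and zero force, so it is caught. Next I'll get the caught hook angle and refine the lantern position.

Request:
play_rows(linear=[[0,0.1,0.3],[0,0.2,0.6],[0,0.3,0.9],[0,0.4,1.0]], dr=[[0,0,0],[0,0,0],[0,0,0],[0,0,0]], grip=[1,1,0,-0.6])

```text
time_s: 19.6
tcp_pos: [0.5018, -0.0695, 0.2307]
tool_rot: [0.696, -0.128, 0.694, 0.128]
force: [-0.7, -0.1, -0.7]
width: 0.334
```

```bash
python3 - <<'E'
from h import *
np.set_printoptions(precision=4,suppress=True)
g=lambda x,y:(250+x/5,140+y/5)
sc=lambda x,y:(280+x/3.03,165+y/2.804)
print('bail mid w1+s0',two('w1',g(405.5,394),'s0',sc(212,123)))
# hook tip etc
for nm,px,z in(('tip',(217.5,238.5),.185),('dip',(224,241.5),.167),('bar',(240,236.5),.172)):
    P=onz('d5',*px,z)[:2]; v=P-A; print(nm,P,np.degrees(np.arctan2(v[1],v[0]))%360,np.hypot(*v))
print('scene tip', onz('s5',218,143,.187))
for ph in(194,197,200,203):
    p=np.radians(ph);u=np.array([np.cos(p),np.sin(p)])
    print(ph,[(proj('d5',[*(A+r*u),z]),proj('s5',[*(A+r*u),z])) for r,z in((.088,.185),(.0665,.169),(.03,.17))])
# black body in s0 & w1 by mask
for f,(x,y,w,h) in(('s0',(325,195,42,65)),('w1',(285,155,65,90))):
    im=cv2.imread(f'pics/{f}.png')[y:y+h,x:x+w].astype(int)
    m=(im.max(2)<75).astype('uint8'); n,l,s,c=cv2.connectedComponentsWithStats(m); k=1+s[1:,4].argmax(); print(f,s[k]+[x,y,0,0,0],c[k]+[x,y])
for f in('s0','w1'): print(f,'proj foot/top/bail',[proj(f,(.49,.237,z)) for z in(0,.072,.127)])
save('side','d6');save('scene','s6')
o=arm.get_obs();print(o['tcp_pos'],o['joints'])
E
```

```text
bail mid w1+s0 (array([0.4906, 0.2373, 0.1246]), np.float64(0.004273332149942643))
tip [ 0.4915 -0.1567] 201.8758434146696 0.08778347839610469
dip [ 0.5054 -0.1526] 202.90195158470712 0.07341081475201962
bar [ 0.5411 -0.1441] 212.22435795504254 0.03766820861343542
scene tip [ 0.4936 -0.1495  0.187 ]
194 [(array([215.6402, 234.3076]), array([220.6457, 143.2754])), (array([225.2544, 236.3309]), array([217.4771, 151.8633])), (array([240.9828, 232.3189]), array([211.1205, 157.3288]))]
197 [(array([216.2255, 235.9355]), array([219.1126, 143.0425])), (array([225.7085, 237.5454]), array([216.3118, 151.6766])), (array([241.2   , 232.8593]), array([210.5812, 157.2393]))]
200 [(array([216.9194, 237.542 ]), array([217.5478, 142.8459])), (array([226.2425, 238.7424]), array([215.1213, 151.519 ])), (array([241.4523, 233.3908]), array([210.0291, 157.1635]))]
203 [(array([217.7208, 239.1222]), array([215.9548, 142.686 ])), (array([226.8553, 239.9182]), array([213.9082, 151.3905])), (array([241.739 , 233.9118]), array([209.4657, 157.1017]))]
s0 [333 212  28  45 563] [345.8615 237.8828]
w1 [ 289  164   53   74 1618] [310.1403 189.4048]
s0 proj foot/top/bail [array([342.4974, 249.0583]), array([346.242 , 226.1936]), array([349.3497, 207.2181])]
w1 proj foot/top/bail [array([308.2126, 180.2365]), array([319.1583, 198.4452]), array([330.9058, 217.9877])]
[ 0.5014 -0.0686  0.2292] [-0.1834  0.204   0.2952  1.9116 -0.0691  1.0341  0.5078]
```

Request:
play_rows(linear=[[-0.01,0.3,0.1],[-0.02,0.64,0.2],[-0.034,0.955,0.26]], dr=[[0,0,0.05],[0,0,0.11],[0,0,0.16]], grip=[-0.6,-0.6,-0.6])

```text
time_s: 20.0
tcp_pos: [0.498, 0.0095, 0.2495]
tool_rot: [0.673, -0.217, 0.673, 0.217]
force: [0.9, -0.8, -0.0]
width: 0.801
```

Request:
play_rows(linear=[[-0.01,0.3,0],[-0.02,0.64,0],[-0.034,0.955,0]], dr=[[0,0,0.05],[0,0,0.11],[0,0,0.16]], grip=[-0.6,-0.6,-0.6])

```text
time_s: 20.3
tcp_pos: [0.495, 0.0861, 0.249]
tool_rot: [0.64, -0.3, 0.64, 0.3]
force: [0.1, 0.0, 0.2]
width: 0.8
```

Request:
play_rows(linear=[[-0.01,0.3,0],[-0.02,0.64,0],[-0.034,0.955,0]], dr=[[0,0,0.05],[0,0,0.11],[0,0,0.16]], grip=[-0.6,-0.6,-0.6])

```text
time_s: 20.6
tcp_pos: [0.4925, 0.1621, 0.2491]
tool_rot: [0.598, -0.377, 0.598, 0.378]
force: [-0.4, -0.3, 0.4]
width: 0.798
```

Request:
play_rows(linear=[[-0.01,0.3,0],[-0.02,0.64,0],[-0.034,0.955,0],[-0.034,0.955,0]], dr=[[0,0,0.05],[0,0,0.11],[0,0,0.16],[0,0,0.16]], grip=[-0.6,-0.6,-0.6,-0.6])

```text
time_s: 21.0
tcp_pos: [0.489, 0.2406, 0.2489]
tool_rot: [0.545, -0.45, 0.545, 0.451]
force: [-0.3, -0.3, 0.3]
width: 0.797
```

```bash
python3 - <<'E'
from h import *
from scipy.spatial.transform import Rotation as Ro
np.set_printoptions(precision=4,suppress=True)
o=arm.get_obs();z=Ro.from_quat(np.roll(o['tool_rot'],-1)).as_matrix()[:,2];print(o['tcp_pos'],np.degrees(np.arctan2(z[1],z[0])),o['joints'],o['width'])
# hook check now unobstructed
b=save('side','d7')['frame'];a=save('scene','s7')['frame'];save('wrist','w7')
for f,A0 in(('d7',b),('s7',a)):print(f,proj(f,(.4905,.237,.127)),proj(f,o['tcp_pos']))
print('w7',proj('w7',(.4905,.237,.127)))
c=lambda i,x,y,w,h:cv2.resize(i[y:y+h,x:x+w],(400,300),interpolation=cv2.INTER_CUBIC)
w=cv2.imread('pics/w7.png')
cv2.imwrite('pics/c7.png',np.vstack([np.hstack([c(w,100,120,320,240),c(b,190,190,100,75)]),np.hstack([c(a,280,130,132,99),c(a,170,120,100,75)])]))
E
```

```text
[0.489  0.2406 0.2489] 79.07024145478476 [-0.4906  0.2536 -0.0265  1.7883  0.0062  1.1001  0.8609] 0.7968469180428612
d7 [215.9784 135.4123] [213.8062  99.6722]
s7 [349.2612 207.3219] [358.9451 159.8925]
w7 [252.4546 182.7914]
```

View pics/c7.png

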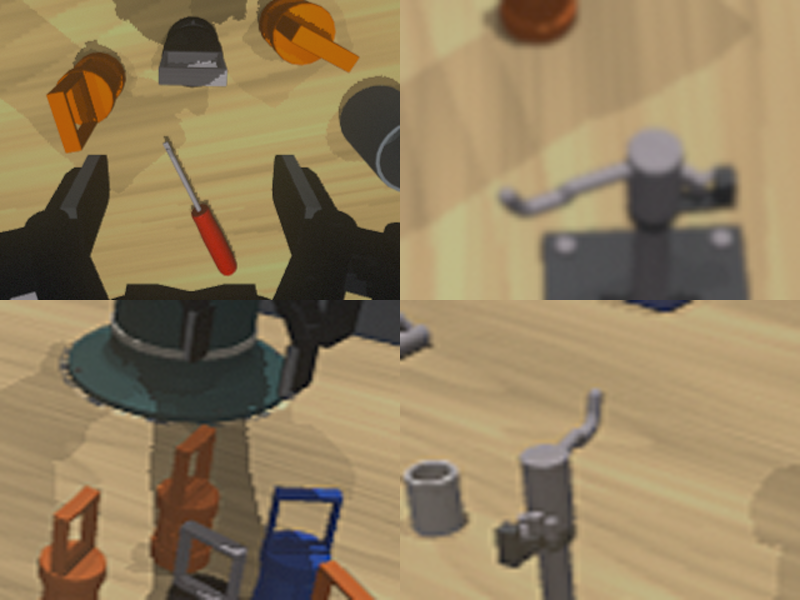

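The wrist view shows the black strap at about (254,180), parallel to the jaws. The hook is still out and caught. I'll work out the true fingertip depth from this view.

```bash
python3 - <<'E'
from h import *
from scipy.spatial.transform import Rotation as Ro
np.set_printoptions(precision=4,suppress=True)
o=arm.get_obs();R=Ro.from_quat(np.roll(o['tool_rot'],-1)).as_matrix();X=o['tcp_pos']
for s in(-.03,-.02,-.01,0,.01,.022):
    print(s,[proj('w7',X+R@[s,dy,k*.034]) for k in(-1,1) for dy in(-.011,.011)])
print(onz('w7',254.4,180,.127))
# strap mask in wrist view
im=cv2.imread('pics/w7.png')[165:200,215:295].astype(int)
m=((im.max(2)-im.min(2)<25)&(im.min(2)>80)).astype('uint8');n,l,s,c=cv2.connectedComponentsWithStats(m);k=1+s[1:,4].argmax()
ys,xs=np.nonzero(l==k);r=cv2.minAreaRect(np.c_[xs+215,ys+165].astype('float32'));print(s[k],r)
bx=cv2.boxPoints(r);print([onz('w7',*p,.127)[:2] for p in bx],onz('w7',*r[0],.127))
E
```

```text
-0.03 [array([179.6416, 300.4399]), array([175.9061, 260.3791]), array([322.1408, 300.6526]), array([325.9478, 260.6279])]
-0.02 [array([184.1392, 287.1779]), array([180.8697, 249.0708]), array([317.794 , 287.3847]), array([321.138, 249.31 ])]
-0.01 [array([188.1109, 275.4663]), array([185.226 , 239.1461]), array([313.9551, 275.6672]), array([316.9164, 239.3761])]
0 [array([191.644 , 265.0483]), array([189.0801, 230.3655]), array([310.54  , 265.2432]), array([313.1812, 230.5868])]
0.01 [array([194.8073, 255.7208]), array([192.5141, 222.542 ]), array([307.4822, 255.9098]), array([309.853 , 222.7551])]
0.022 [array([198.192 , 245.7403]), array([196.1711, 214.2105]), array([304.2102, 245.9226]), array([306.3084, 214.4143])]
[0.4882 0.2393 0.127 ]
[ 46  11  21  13 143] ((271.0, 182.0), (12.0, 20.0), 90.0)
[array([0.4855, 0.2462]), array([0.4892, 0.2646]), array([0.5009, 0.2626]), array([0.4972, 0.244 ])] [0.4932 0.2543 0.127 ]
```

Request:
play_rows(linear=[[0,0,-0.25],[0,-0.01,-0.5],[0,-0.01,-0.75],[0,-0.01,-0.975]], dr=[[0,0,0],[0,0,0],[0,0,0],[0,0,0]], grip=[-0.6,-0.6,-0.6,-0.6])

```text
time_s: 21.55
tcp_pos: [0.4901, 0.2346, 0.1705]
tool_rot: [0.548, -0.447, 0.548, 0.447]
force: [0.4, 1.2, 0.1]
width: 0.799
```

Request:
play_rows(linear=[[0,0,-0.15],[0,0,-0.3],[0,0,-0.45],[0,0,-0.6],[0,0,-0.75],[0,0,-0.87],[0,0,-0.95],[0,0,-0.975]], dr=[[0,0,0],[0,0,0],[0,0,0],[0,0,0],[0,0,0],[0,0,0],[0,0,0],[0,0,0]], grip=[-0.6,-0.6,-0.6,-0.6,-0.6,-0.6,-0.6,-0.6])

```text
time_s: 22.35
tcp_pos: [0.4898, 0.2354, 0.0926]
tool_rot: [0.547, -0.448, 0.548, 0.448]
force: [-0.4, 0.4, -0.0]
width: 0.8
```

```bash
python3 - <<'E'
from h import *
np.set_printoptions(precision=4,suppress=True)
o=arm.get_obs();print(o['tcp_pos'],o['force'],o['torque'],o['width'])
a=save('scene','s8')['frame'];b=save('side','d8')['frame'];w=save('wrist','w8')['frame']
E
```

```text
[0.4898 0.2354 0.0926] [-0.4364  0.4364 -0.0413] [-0.0531  0.0366  0.0134] 0.8004281652334402
```

Request:
play_rows(linear=[[0,0.02,0],[0,0.03,0],[0,0.03,0],[0,0.03,0],[0,0.03,0],[0,0.03,0],[0,0.03,0],[0,0.03,0]], dr=[[0,0,0],[0,0,0],[0,0,0],[0,0,0],[0,0,0],[0,0,0],[0,0,0],[0,0,0]], grip=[-0.5,-0.4,-0.32,-0.26,-0.2,-0.1,0.2,0.5], newtons=30)

```text
time_s: 23.3
tcp_pos: [0.4902, 0.238, 0.0936]
tool_rot: [0.548, -0.448, 0.547, 0.448]
force: [-0.7, -0.3, 5.3]
width: 0.602
```

Request:
play_rows(linear=[[0,0,0.05],[0,0,0.12],[0,0,0.25],[0,0,0.25]], dr=[[0,0,0],[0,0,0],[0,0,0],[0,0,0]], grip=[0.5,0.5,0.5,0.5])

```text
time_s: 23.7
tcp_pos: [0.4907, 0.2382, 0.1149]
tool_rot: [0.548, -0.448, 0.547, 0.447]
force: [0.4, 0.4, -4.1]
width: 0.601
```

```bash
python3 - <<'E'
from h import *
np.set_printoptions(precision=4,suppress=True)
o=arm.get_obs();print(o['tcp_pos'],o['force'],o['torque'],o['width'])
a=save('scene','s9')['frame'];b=save('side','d9')['frame'];w=save('wrist','w9')['frame']
# black lantern mask shift between s8 and s9
for f in('s8','s9'):
    im=cv2.imread(f'pics/{f}.png')[205:262,325:368].astype(int); m=(im.max(2)<75); ys,xs=np.nonzero(m); print(f,m.sum(),xs.mean()+325,ys.mean()+205,ys.max()+205)
E
```

```text
[0.4907 0.2382 0.1149] [ 0.4473  0.4453 -4.1205] [-0.0091 -0.017   0.0027] 0.6005143378764144
s8 1055 349.51563981042653 228.80758293838863 259
s9 902 350.05321507760533 227.46119733924613 259
```

The grasp holds: the opening reads 51 mm and the lifted weight is about 4 N. Now I'll carry it over to outside the hook tip.

Request:
play_rows(linear=[[0,0,0.2],[0,0,0.4],[0,0,0.6],[0,0,0.8],[0,0,1.0]], dr=[[0,0,0],[0,0,0],[0,0,0],[0,0,0],[0,0,0]], grip=[0.5,0.5,0.5,0.5,0.5])

```text
time_s: 24.35
tcp_pos: [0.4898, 0.2378, 0.1936]
tool_rot: [0.547, -0.448, 0.548, 0.448]
force: [-1.1, -0.4, -3.4]
width: 0.601
```

Request:
play_rows(linear=[[0,0,0.2],[0,0,0.4],[0,0,0.6],[0,0,0.8],[0,0,1.0]], dr=[[0,0,0],[0,0,0],[0,0,0],[0,0,0],[0,0,0]], grip=[0.5,0.5,0.5,0.5,0.5])

```text
time_s: 24.85
tcp_pos: [0.4898, 0.2377, 0.2736]
tool_rot: [0.547, -0.448, 0.548, 0.448]
force: [0.5, -0.4, -3.5]
width: 0.604
```

Request:
play_rows(linear=[[-0.02,-0.21,0.05],[-0.04,-0.42,0.1],[-0.06,-0.64,0.15],[-0.081,-0.851,0.19]], dr=[[0,0,0.015],[0,0,0.03],[0,0,0.045],[0,0,0.059]], grip=[0.5,0.5,0.5,0.5])

```text
time_s: 25.25
tcp_pos: [0.4833, 0.169, 0.2884]
tool_rot: [0.526, -0.473, 0.526, 0.473]
force: [0.0, -0.7, -3.0]
width: 0.6
```

Request:
play_rows(linear=[[-0.02,-0.21,0],[-0.04,-0.42,0],[-0.06,-0.64,0],[-0.081,-0.851,0]], dr=[[0,0,0.015],[0,0,0.03],[0,0,0.045],[0,0,0.059]], grip=[0.5,0.5,0.5,0.5])

```text
time_s: 25.65
tcp_pos: [0.4768, 0.1009, 0.2882]
tool_rot: [0.503, -0.496, 0.504, 0.497]
force: [0.2, 1.1, -3.1]
width: 0.6
```

Request:
play_rows(linear=[[-0.02,-0.21,0],[-0.04,-0.42,0],[-0.06,-0.64,0],[-0.081,-0.851,0]], dr=[[0,0,0.015],[0,0,0.03],[0,0,0.045],[0,0,0.059]], grip=[0.5,0.5,0.5,0.5])

```text
time_s: 26.05
tcp_pos: [0.4703, 0.0328, 0.2882]
tool_rot: [0.48, -0.519, 0.48, 0.519]
force: [-0.2, 0.7, -3.7]
width: 0.603
```

Request:
play_rows(linear=[[-0.02,-0.21,0],[-0.04,-0.42,0],[-0.06,-0.64,0],[-0.081,-0.851,0]], dr=[[0,0,0.015],[0,0,0.03],[0,0,0.045],[0,0,0.059]], grip=[0.5,0.5,0.5,0.5])

```text
time_s: 26.45
tcp_pos: [0.4638, -0.0352, 0.2882]
tool_rot: [0.455, -0.541, 0.455, 0.541]
force: [0.5, -0.0, -3.5]
width: 0.606
```

Request:
play_rows(linear=[[-0.02,-0.21,0],[-0.04,-0.42,0],[-0.06,-0.64,0],[-0.081,-0.851,0]], dr=[[0,0,0.015],[0,0,0.03],[0,0,0.045],[0,0,0.059]], grip=[0.5,0.5,0.5,0.5])

```text
time_s: 26.85
tcp_pos: [0.4573, -0.1032, 0.2883]
tool_rot: [0.43, -0.561, 0.43, 0.562]
force: [0.3, -0.0, -2.7]
width: 0.602
```

Request:
play_rows(linear=[[-0.02,-0.21,0],[-0.04,-0.42,0],[-0.06,-0.64,0],[-0.081,-0.851,0],[-0.081,-0.851,0],[-0.081,-0.851,0]], dr=[[0,0,0.015],[0,0,0.03],[0,0,0.045],[0,0,0.059],[0,0,0.059],[0,0,0.059]], grip=[0.5,0.5,0.5,0.5,0.5,0.5])

```text
time_s: 27.45
tcp_pos: [0.451, -0.1705, 0.2882]
tool_rot: [0.404, -0.58, 0.404, 0.581]
force: [-0.4, -0.0, -2.8]
width: 0.598
```

```bash
python3 - <<'E'
from h import *
from scipy.spatial.transform import Rotation as Ro
np.set_printoptions(precision=4,suppress=True)
o=arm.get_obs();z=Ro.from_quat(np.roll(o['tool_rot'],-1)).as_matrix();print(z);z=z[:,2];print(o['tcp_pos'],np.degrees(np.arctan2(z[1],z[0])),o['joints'],o['force'],o['width'])
a=save('scene','s10')['frame'];b=save('side','d10')['frame']
E
```

```text
[[-0.0005 -0.9376 -0.3478]
 [ 0.0001 -0.3478  0.9376]
 [-1.      0.0004  0.0003]]
[ 0.451  -0.1705  0.2882] 110.35394879420402 [ 0.0302  0.0983  0.2879  1.8884 -0.0304  1.1595  2.255 ] [-0.3748 -0.0218 -2.7909] 0.5975321982606364
```

Request:
play_rows(linear=[[0,0,-0.19],[0,0,-0.38],[0,0,-0.57],[0,0,-0.754]], dr=[[0,0,0],[0,0,0],[0,0,0.007],[0,0,0.007]], grip=[0.5,0.5,0.5,0.5])

```text
time_s: 27.95
tcp_pos: [0.4513, -0.1699, 0.2276]
tool_rot: [-0.4, 0.583, -0.4, -0.583]
force: [-0.5, -0.1, -2.5]
width: 0.598
```

Request:
play_rows(linear=[[0,0,-0.19],[0,0,-0.38],[0,0,-0.57],[0,0,-0.7],[0,0,-0.754],[0,0,-0.754]], dr=[[0,0,0],[0,0,0],[0,0,0],[0,0,0],[0,0,0],[0,0,0]], grip=[0.5,0.5,0.5,0.5,0.5,0.5])

```text
time_s: 28.55
tcp_pos: [0.4511, -0.1704, 0.1677]
tool_rot: [0.4, -0.583, 0.4, 0.583]
force: [-0.2, 0.8, -2.2]
width: 0.597
```

```bash
python3 - <<'E'
from h import *
np.set_printoptions(precision=4,suppress=True)
o=arm.get_obs();X=o['tcp_pos'];print(X,o['force'],o['width'])
a=save('scene','s11')['frame'];b=save('side','d11')['frame']
for f in('s11','d11'):
    print(f,'foot',proj(f,X-[0,0,.0936]),'bodytop',proj(f,X-[0,0,.0216]),'bailtop',proj(f,X+[0,0,.0334]),'tip',proj(f,(.491,-.1555,.185)))
def c(i,x,y,w,h):return cv2.resize(i[y:y+h,x:x+w],(400,400),interpolation=cv2.INTER_CUBIC)
cv2.imwrite('pics/c8.png',np.hstack([c(a,165,100,100,100),c(b,150,180,120,120)]))
E
```

```text
[ 0.4511 -0.1704  0.1677] [-0.2059  0.7957 -2.2228] 0.596745061759792
s11 foot [224.6407 170.8299] bodytop [223.1496 149.091 ] bailtop [221.9304 131.318 ] tip [216.9925 142.8116]
d11 foot [201.6925 271.6595] bodytop [199.8629 254.396 ] bailtop [198.3352 239.9814] tip [217.2458 238.0558]
```

View pics/c8.png

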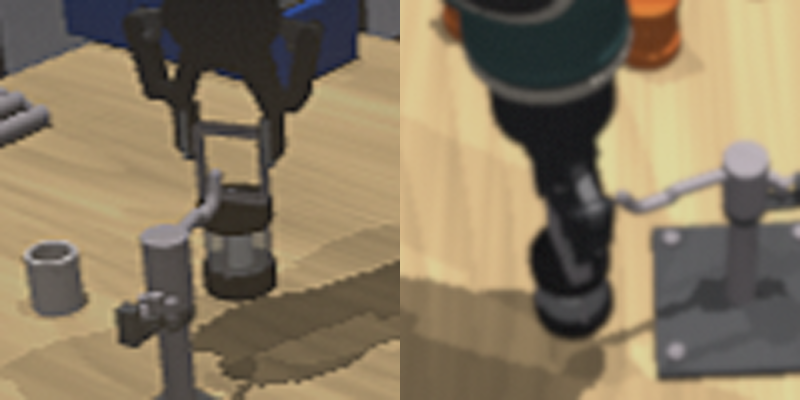

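The bail opening is lined up: the strap is above the hook tip and the lantern body is below it. I'll thread it on.

Request:
play_rows(linear=[[0.06,0.023,0],[0.13,0.05,0],[0.2,0.078,0],[0.27,0.105,0],[0.34,0.132,0],[0.4,0.155,0]], dr=[[0,0,0],[0,0,0],[0,0,0],[0,0,0],[0,0,0],[0,0,0]], grip=[0.5,0.5,0.5,0.5,0.5,0.5])

```text
time_s: 29.25
tcp_pos: [0.4837, -0.1579, 0.1679]
tool_rot: [-0.4, 0.583, -0.4, -0.583]
force: [0.4, 0.3, -3.2]
width: 0.606
```

Request:
play_rows(linear=[[0.06,0.023,0],[0.12,0.047,0],[0.19,0.074,0],[0.26,0.101,0],[0.32,0.124,0],[0.345,0.134,0]], dr=[[0,0,0],[0,0,0],[0,0,0],[0,0,0],[0,0,0],[0,0,0]], grip=[0.5,0.5,0.5,0.5,0.5,0.5])

```text
time_s: 29.85
tcp_pos: [0.5113, -0.1472, 0.1678]
tool_rot: [-0.4, 0.583, -0.4, -0.583]
force: [0.2, 0.1, -2.6]
width: 0.604
```

Request:
play_rows(linear=[[0,0,-0.04],[0,0,-0.08],[0,0,-0.12],[0,0,-0.16],[0,0,-0.2],[0,0,-0.2]], dr=[[0,0,0],[0,0,0],[0,0,0],[0,0,0],[0,0,0],[0,0,0]], grip=[0.5,0.5,0.5,0.5,0.5,0.5])

```text
time_s: 30.45
tcp_pos: [0.5105, -0.1475, 0.1514]
tool_rot: [0.4, -0.583, 0.401, 0.583]
force: [-0.9, 0.2, -3.3]
width: 0.602
```

Request:
play_rows(linear=[[0,0,-0.012],[0,0,-0.025],[0,0,-0.037],[0,0,-0.05],[0,0,-0.062]], dr=[[0,0,0],[0,0,0],[0,0,0],[0,0,0],[0,0,0]], grip=[0.5,0.5,0.5,0.5,0.5])

```text
time_s: 30.95
tcp_pos: [0.5108, -0.1475, 0.1469]
tool_rot: [-0.4, 0.583, -0.4, -0.583]
force: [-0.7, -0.2, -2.9]
width: 0.606
```

Request:
play_rows(linear=[[0,0,-0.008],[0,0,-0.016],[0,0,-0.025],[0,0,-0.025]], dr=[[0,0,0],[0,0,0],[0,0,0],[0,0,0]], grip=[0.5,0.5,0.5,0.5])

```text
time_s: 31.35
tcp_pos: [0.5107, -0.1475, 0.1449]
tool_rot: [-0.4, 0.583, -0.4, -0.583]
force: [0.1, -0.7, -3.2]
width: 0.6
```

Request:
play_rows(linear=[[0,0,-0.008],[0,0,-0.016],[0,0,-0.016]], dr=[[0,0,0],[0,0,0],[0,0,0]], grip=[0.5,0.5,0.5])

```text
time_s: 31.65
tcp_pos: [0.5107, -0.1475, 0.1436]
tool_rot: [0.4, -0.583, 0.4, 0.583]
force: [-0.4, 0.6, -2.8]
width: 0.605
```

Request:
play_rows(linear=[[0,0,-0.006],[0,0,-0.0125],[0,0,-0.0125]], dr=[[0,0,0],[0,0,0],[0,0,0]], grip=[0.5,0.5,0.5])

```text
time_s: 31.95
tcp_pos: [0.5107, -0.1475, 0.1426]
tool_rot: [0.4, -0.583, 0.4, 0.583]
force: [-0.5, -0.1, -3.6]
width: 0.598
```

Request:
play_rows(linear=[[0,0,-0.006],[0,0,-0.0125],[0,0,-0.0125]], dr=[[0,0,0],[0,0,0],[0,0,0]], grip=[0.5,0.5,0.5])

```text
time_s: 32.25
tcp_pos: [0.5107, -0.1475, 0.1416]
tool_rot: [-0.4, 0.583, -0.4, -0.583]
force: [0.6, 0.8, -2.4]
width: 0.603
```

Request:
play_rows(linear=[[0,0,-0.006],[0,0,-0.0125],[0,0,-0.0125]], dr=[[0,0,0],[0,0,0],[0,0,0]], grip=[0.5,0.5,0.5])

```text
time_s: 32.55
tcp_pos: [0.5107, -0.1475, 0.1406]
tool_rot: [-0.4, 0.583, -0.4, -0.583]
force: [-0.5, -0.1, -2.9]
width: 0.604
```

Request:
play_rows(linear=[[0,0,-0.006],[0,0,-0.0125],[0,0,-0.0125]], dr=[[0,0,0],[0,0,0],[0,0,0]], grip=[0.5,0.5,0.5])

```text
time_s: 32.85
tcp_pos: [0.5109, -0.1476, 0.1401]
tool_rot: [-0.4, 0.583, -0.4, -0.583]
force: [-4.4, 1.0, 7.8]
width: 0.604
```

Request:
play_rows(linear=[[0,0,-0.006],[0,0,-0.0125],[0,0,-0.0125]], dr=[[0,0,0],[0,0,0],[0,0,0]], grip=[0.5,0.5,0.5])

```text
time_s: 33.15
tcp_pos: [0.5111, -0.1479, 0.1397]
tool_rot: [-0.401, 0.583, -0.4, -0.582]
force: [-7.1, -0.0, 17.1]
width: 0.603
```

Contact is at the expected height, but there is a side force towards -x, so the strap is probably touching the inner ramp of the dip. I'll lift slightly, shift 2 mm outward and set down again.

Request:
play_rows(linear=[[0,0,0.03],[-0.012,-0.005,0.04],[-0.025,-0.009,0.04],[-0.025,-0.009,0.04]], dr=[[0,0,0],[0,0,0],[0,0,0],[0,0,0]], grip=[0.5,0.5,0.5,0.5])

```text
time_s: 33.55
tcp_pos: [0.5085, -0.1482, 0.1417]
tool_rot: [0.4, -0.583, 0.4, 0.583]
force: [-1.1, -0.7, -2.9]
width: 0.601
```

Request:
play_rows(linear=[[0,0,-0.008],[0,0,-0.016],[0,0,-0.016]], dr=[[0,0,0],[0,0,0],[0,0,0]], grip=[0.5,0.5,0.5])

```text
time_s: 33.85
tcp_pos: [0.5088, -0.1482, 0.1405]
tool_rot: [0.4, -0.583, 0.4, 0.583]
force: [-0.5, -0.3, -1.8]
width: 0.597
```

Request:
play_rows(linear=[[0,0,-0.006],[0,0,-0.01],[0,0,-0.01]], dr=[[0,0,0],[0,0,0],[0,0,0]], grip=[0.5,0.5,0.5])

```text
time_s: 34.15
tcp_pos: [0.5088, -0.1483, 0.1401]
tool_rot: [-0.4, 0.583, -0.4, -0.583]
force: [-2.8, 0.7, 5.7]
width: 0.602
```

Request:
play_rows(linear=[[0,0,0.004],[0,0,0.007],[0,0,0.007]], dr=[[0,0,0],[0,0,0],[0,0,0]], grip=[0.5,0.5,0.5], newtons=20)

```text
time_s: 34.45
tcp_pos: [0.5088, -0.1482, 0.1404]
tool_rot: [-0.4, 0.583, -0.4, -0.583]
force: [-1.8, -0.2, 0.8]
width: 0.603
```

Request:
play_rows(linear=[[0,0,0],[0,0,0],[0,0,0],[0,0,0],[0,0,0],[0,0,0],[0,0,0],[0,0,0]], dr=[[0,0,0],[0,0,0],[0,0,0],[0,0,0],[0,0,0],[0,0,0],[0,0,0],[0,0,0]], grip=[-0.15,-0.2,-0.22,-0.25,-0.3,-0.4,-0.5,-0.6])

```text
time_s: 35.25
tcp_pos: [0.5088, -0.1482, 0.1403]
tool_rot: [-0.4, 0.583, -0.4, -0.583]
force: [0.5, -0.1, 0.2]
width: 0.804
```

```bash
python3 - <<'E'
from h import *
np.set_printoptions(precision=4,suppress=True)
o=arm.get_obs();print(o['tcp_pos'],o['force'],o['torque'],o['width'])
save('scene','s12');save('side','d12')
S=np.array([.509,-.148])
for f in('s12','d12'):print(f,'foot',proj(f,[*S,.047]),'top',proj(f,[*S,.119]),'bail',proj(f,[*S,.174]))
E
```

```text
[ 0.5088 -0.1482  0.1403] [ 0.4555 -0.1171  0.1851] [0.0681 0.0182 0.0196] 0.8037901521391061
s12 foot [218.2773 189.17  ] top [216.4777 167.3838] bail [215.0028 149.5288]
d12 foot [226.5392 268.7355] top [225.9889 251.9142] bail [225.5308 237.9111]
```

Request:
play_rows(linear=[[0,0,0.03],[0,0,0.08],[0,0,0.14],[0,0,0.2]], dr=[[0,0,0],[0,0,0],[0,0,0],[0,0,0]], grip=[-0.65,-0.7,-0.7,-0.7])

```text
time_s: 35.75
tcp_pos: [0.5089, -0.1482, 0.1569]
tool_rot: [-0.4, 0.583, -0.4, -0.583]
force: [-0.3, -0.2, -0.4]
width: 0.852
```

Request:
play_rows(linear=[[0,0,0.1],[0,0,0.2],[0,0,0.35],[0,0,0.5],[0,0,0.7],[0,0,0.9],[0,0,1.0]], dr=[[0,0,0],[0,0,0],[0,0,0],[0,0,0],[0,0,0],[0,0,0],[0,0,0]], grip=[-0.7,-0.7,-0.7,-0.7,-0.7,-0.7,-0.7])

```text
time_s: 36.45
tcp_pos: [0.5093, -0.1484, 0.2383]
tool_rot: [-0.401, 0.584, -0.4, -0.582]
force: [-0.6, -0.7, -0.2]
width: 0.846
```

Request:
play_rows(linear=[[-0.1,0.1,0.1],[-0.3,0.3,0.2],[-0.6,0.6,0.3],[-0.8,0.9,0.4],[-0.8,0.9,0.4]], dr=[[0,0,0],[0,0,0],[0,0,0],[0,0,0],[0,0,0]], grip=[-0.7,-0.7,-0.7,-0.7,-0.7])

```text
time_s: 36.95
tcp_pos: [0.4432, -0.0734, 0.2693]
tool_rot: [-0.4, 0.584, -0.399, -0.583]
force: [1.0, -0.6, -0.3]
width: 0.851
```

```bash
python3 - <<'E'
from h import *
np.set_printoptions(precision=4,suppress=True)
o=arm.get_obs();print(o['tcp_pos'],o['force'])
for k,(n,base) in enumerate((('scene','s7'),('side','d7'))):
    f=base[0]+'13'; im=save(n,f)['frame'];B=cv2.imread(f'pics/{base}.png')
    x,y,w,h=((195,135,50,70),(200,222,50,62))[k]
    c=im[y:y+h,x:x+w].astype(int); D=np.abs(c-B[y:y+h,x:x+w]).max(2)
    m=((D>40)&(c.max(2)<80)).astype('uint8');_,l,s,cc=cv2.connectedComponentsWithStats(m);q=1+s[1:,4].argmax()
    print(f,s[q]+[x,y,0,0,0],cc[q]+[x,y])
    S=(.509,-.148)
    for z in(.047,.119,.174):print('  expect',z,proj(f,[*S,z]))
E
```

```text
[ 0.4432 -0.0734  0.2693] [ 0.9633 -0.5925 -0.3372]
s13 [213 151  14  29 173] [219.8439 169.3468]
  expect 0.047 [218.2773 189.17  ]
  expect 0.119 [216.4777 167.3838]
  expect 0.174 [215.0028 149.5288]
d13 [215 244  23  40 466] [224.3884 262.7275]
  expect 0.047 [226.5392 268.7355]
  expect 0.119 [225.9889 251.9142]
  expect 0.174 [225.5308 237.9111]
```

The viewer is used up, so I'll do the last check numerically: compare against the frame taken at release, and check that the scene is steady over time.

Request:
play_rows(linear=[[-0.3,0.5,0.3],[-0.6,1.0,0.6],[-0.6,1.0,0.6],[-0.6,1.0,0.6],[-0.6,1.0,0.6]], dr=[[0,0,0],[0,0,0],[0,0,0],[0,0,0],[0,0,0]], grip=[-0.7,-0.7,-0.7,-0.7,-0.7])

```text
time_s: 37.55
tcp_pos: [0.397, 0.0028, 0.3157]
tool_rot: [0.401, -0.582, 0.401, 0.583]
force: [0.4, 0.0, -0.2]
width: 0.849
```

```bash
python3 - <<'E'
from h import *
np.set_printoptions(precision=3,suppress=True)
S=np.array([.509,-.148])
for n,old,b,(x,y,w,h) in(('side','d12','d7',(205,226,46,60)),('scene','s12','s7',(198,138,42,62))):
    f=old[0]+'14'; im=save(n,f)['frame']; B=cv2.imread(f'pics/{b}.png');O=cv2.imread(f'pics/{old}.png')
    c=im[y:y+h,x:x+w].astype(int)
    D=np.abs(c-B[y:y+h,x:x+w]).max(2)>35; print(n,'vs release, median diff below bail:',np.median(np.abs(c-O[y:y+h,x:x+w]).max(2)[25:]))
    ch=np.where(~D,' ',np.where(c.max(2)<70,'#',np.where((c.max(2)-c.min(2))<30,'o','.')))
    print('\n'.join(f'{y+i} '+''.join(r) for i,r in enumerate(ch[::2],0)) )
    print([proj(f,[*S,z]).round(0) for z in(.047,.119,.174)])
o=arm.get_obs();print(o['tcp_pos'],o['force'],o['time_s'])
E
```

```text
side vs release, median diff below bail: 10.0
226                                               
227                                               
228                                               
229               .ooooo                          
230               .ooooooo                        
231               .oooooo                         
232               oooo                            
233                                               
234                     ooooo                     
235               .oooooo     oo                  
236             ..##oooooo o   ooo.               
237           ..######ooo  o    ####              
238          ..##########   #########             
239          .#########oo   #########             
240          .##########o        ####             
241          .o##########        ####             
242          ..###########       ####             
243           .o##########      ####              
244           .o####################              
245          ..#################                  
246          ..###########        
[... 1452 characters left out ...]
############o             
157                ###########ooo             
158                 ooooooooooooo             
159                ooooooooooooo#             
160               ooooooooooooooo#            
161                oooooooooooooo#o           
162                ooooooooooo####o           
163                ################.          
164                ###############.           
165                ############o.             
166                   ..oo..                  
167                     .......               
168                  ##o......  ....o.        
[array([218., 189.]), array([216., 167.]), array([215., 150.])]
[0.397 0.003 0.316] [0.095 0.339 0.771] 37.65
```

```bash
python3 -c "
from workcell import arm
print(arm.job_done())"
```

```text
the job is handed in; nothing more can be done
None
```

The lantern is hanging in the dip of the caught hook, and I handed the job in at about 38 s with the gripper well clear.

- **Hook:** I swung it anticlockwise with the closed fingers. The push read about 8–9 N through the catch (10 N at most with friction), then dropped to about 1 N. I stopped there and backed off. The hook stayed out by itself, pointing at about 200° in the world frame.
- **Lantern:** I picked the black and clear lantern by its bail legs, threaded the bail over the hook tip and lowered it. The first touch-down pressed to 17 N vertically, so it was less soft than asked. I lifted it, moved 2 mm outward, set it down again at about 6–8 N, eased off to about 1 N and let go.
- **Last checks:**
  - After release the force on the tool was about 0.
  - In the final scene image the strap is at row 150, where 150 was predicted, and the lantern hangs upright with its foot at the right height.
  - Apart from shadow changes, the picture matches the one taken at release.
  - I made this last check from pixel values, because the 12-picture limit was used up.
- **What disagreed:** the closed fingertips sat at about TCP height, not 22 mm ahead of it as stated. My first push therefore passed harmlessly over the bar, and I corrected for it afterwards. I did not check the bystander objects in a final picture; no contact force showed while moving past them.

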